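# Stand the pool-heater hub on its mat and plug in its aerial

### The job

Set up the pool heater's wireless hub, which is lying on its back: stand it upright on its plain white end in the middle of the blue mat, squarely, with its lights facing the yellow-striped edge, without dropping it or letting it fall over, and let go of it. Then take the stub aerial from the wooden block and plug it fully home into the socket on top of the standing hub. Let go, and leave the other things on the table where they are.

Things in the scene. Friction and masses are not known exactly. Their poses are not given: they have to be found in the camera images.
- hub: Flat hard-plastic hub 130 (x) x 60 (y) x 34 mm (z), 0.3-0.65 kg, balanced about its middle. White; last 30 mm at the socket end (+x) blue. Starts flat on its back on the table, lights up, blue end roughly away from the robot. Origin: centre of the back face (underside as it lies). z points out of the light side (black panel, three small lights). To stand on its plain white end (-x), 60 x 34 mm.
- hub_socket (a point): Centre of the mouth of the aerial socket, in the middle of the hub's blue end (65 mm along x and 17 mm along z from the hub's origin). Round hole 11 mm across, 26 mm deep, mouth chamfered by 1.5 mm.
- hub_foot (a point): Centre of the hub's plain white end, on which it is to stand (-65 mm along x, 17 mm along z from the hub's origin).
- hub_front (a point): A point in the air 50 mm out from the light side, at the level of the foot end: it shows which way the lights look.
- mat: Fixed thin blue mat on the table, 110 mm (x) by 130 mm (y), 4 mm thick; a yellow stripe 18 mm wide runs along its +x edge, the edge farther from the robot. Origin: centre of its underside.
- aerial: Stub aerial, upright in the block's hole, 92 mm long, 30 g. Origin: tip of its brass plug; z up along it. From the tip: plug 8 mm across, 22 mm long (first 3 mm tapered); collar 20 mm across, 5 mm thick; round black stem 14 mm across from 27 to 92 mm, red band near the top. Fully plugged in, the collar rests on the hub's end, the plug 22 mm inside.
- block: Fixed wooden block 60 x 60 mm, 30 mm high, with a hole 11 mm across and 25 mm deep in the middle of its top, in which the aerial waits (its collar on the block's top, loose: it lifts straight out). Origin: centre of its underside.
- mug: Bystander, to be left alone: blue mug, 76 mm across, 85 mm tall, handle at its +y. Loose. Origin: in the middle of its underside.
- float_red: Bystander, to be left alone: red wooden fishing-float ornament, 44 mm across, 95 mm tall. Loose. Origin: in the middle of its underside.
- float_yellow: Bystander, to be left alone: yellow wooden fishing-float ornament, 44 mm across, 95 mm tall. Loose. Origin: in the middle of its underside.
- driver: Bystander, to be left alone: screwdriver, lying, along its x. Loose. Origin: under its shaft.
- carton: Bystander, to be left alone: small flat cardboard carton, 100 x 70 x 22 mm, lying. Loose. Origin: in the middle of its underside.

How it is judged (in metres and radians):
On the way, in this order (a step that is already met when the one before it is completed fails the run):
1. the hub stands upright on the mat, lights to the striped edge, let go and still, with the aerial not yet in it (angle between hub's own x axis and vertical below 0.06 rad and x of hub_foot in the frame of mat between -0.02 and 0.02 m and y of hub_foot in the frame of mat between -0.02 and 0.02 m and z of hub_foot in the frame of mat between 0.001 and 0.008 m and x of hub_front in the frame of mat above 0.03 m and angle between the z axis of hub and the x axis of mat, either way round below 0.2 rad and contact force between the fingers and hub below 0.05 N and linear speed of hub below 0.02 m/s and distance between aerial and hub_socket above 0.03 m), for 0.3 s.
2. the aerial is fully plugged into the socket of the standing hub (angle between hub's own x axis and vertical below 0.06 rad and x of hub_foot in the frame of mat between -0.02 and 0.02 m and y of hub_foot in the frame of mat between -0.02 and 0.02 m and z of hub_foot in the frame of mat between 0.001 and 0.008 m and x of hub_front in the frame of mat above 0.03 m and angle between the z axis of hub and the x axis of mat, either way round below 0.2 rad and x of aerial in the frame of hub below 0.047 m and horizontal distance between aerial and hub_socket below 0.006 m and angle between aerial's own z axis and vertical below 0.12 rad), for 0.2 s.
At the end, for the whole second after the job is handed in: Hub on its white end on the mat, within 0.06 rad of upright, foot within 20 mm of the mat's centre in x and y, lights facing the striped edge within 0.2 rad; aerial in its socket, 18 mm deep or more, within 6 mm of its axis and 0.12 rad of upright; both released and still (all of step 2 and linear speed of hub below 0.02 m/s and linear speed of aerial below 0.03 m/s and contact force between the fingers and hub below 0.05 N and contact force between the fingers and aerial below 0.05 N); the robot touches nothing.
It fails at once if the hub is dropped, toppled or knocked: it moves faster than 0.4 m/s while the fingers do not touch it (linear speed of hub above 0.4 m/s and contact force between the fingers and hub below 0.05 N).
It fails at once if a bystander (mug, float, screwdriver or carton) is moved by more than 30 mm (distance of any of mug, float_red, float_yellow, driver, carton from where it was at the start of the episode above 0.03 m).
It also fails if it takes over 72 s, if anything falls off the work surface, if the arm or the gripper's body presses on something with over 40 N, if the wrist force passes 120 N, or if a joint passes its speed limit or range.

### The arm

A 6-joint arm with a two-finger parallel gripper is mounted at the origin on the work surface. World frame = base frame: x ahead of the robot, y to its left, z up, the work surface at z = 0. Lengths are in m, angles in degrees, forces in N, time in s.
With the tool pointing down it reaches from about 0.375 to 0.9 m from the base axis. Payload 3.1 kg.
Tool frame: the origin (TCP) lies at the very end of the fingers, on their centre line; the grasp point (between the pads) lies 19 mm behind it (bot.tcp_to_grasp is the distance from the TCP to the grasp point, in m); z points along the fingers, y is the line along which they close (so a half turn about z gives the same grasp; the last joint's range is limited). The gripper opens to 87 mm and grips with 3 to 60 N. Pads are 19 mm wide; open, the fingers measure 117 mm over their backs; the gripper's body (75 mm by 190 mm) begins 51 mm behind the grasp point.
Start: joints at [-83.05, 30.224, 82.088, -0, 67.689, -10.227], TCP at [0.185, -0.597, 0.192] pointing down, gripper open.
Joint ranges: [-176.69, 176.69], [-43.24, 126.21], [12.49, 139.97], [-82, 262], [0, 151.66], [-163.58, 163.58]. Speed limits (degrees/s): [159.86, 159.86, 180, 180, 180, 180].

### API

Orientations are given as a 3x3 rotation matrix whose columns are the frame's x, y, z axes.
In Python, from rig import telemetry, capture, camera_info, job, bot gives the robot as it stands. The module is installed in compiled form; this text tells all that it offers.
- The arm moves only by the tool carry_out, never from a script. Its argument "deltas" is a list that holds one entry, the list of rows, each a list of 7 numbers: the shift along the tool's x, y, z scaled (see below), then the turn, a rotation vector about the tool's x, y, z scaled (see below), then the closure, from -1 (fully open) to 1 (shut). In form: [[[dx, dy, dz, ax, ay, az, claw], ...]]. A call has exactly 10 rows; each row is the pose to reach, as a shift and turn from the pose commanded when the call began, along the tool's axes at that moment, turning the shorter way round; what a row does not reach only later rows make up. The controller multiplies each number of a shift by 15 cm and each number of a turn by 360 degrees. A row lasts 1/12 s, in which the tool goes at most 41.7 mm and 7.16 degrees, less where a joint would pass 70% of its speed; a pose out of reach is approached as far as the arm can. A call with a number of a shift or a turn outside -1 to 1 is refused whole. A call with a gripper value outside its range is refused whole. The fingers move at their own pace and stop on an object; the grip force is fixed at half the most. Time passes only in rows, so rows that repeat a pose let the fingers close, or fill a call up. It gives the time, the measured TCP pose, the force, the opening and the grip force at its end, in the units of the state.
- telemetry.read_state(): the state, without advancing time (a new reading comes with each control period).
- capture(name): name is "scene" or "top"; returns the picture (400x640x3 uint8, red, green, blue); there is no depth.
- camera_info(name): a dict with "mtx" (3x3 intrinsics, pixels), "cam_to_world" (4x4, takes a point from camera to world coordinates). Camera axes: x right, y down, z forward; pixel columns grow to the right and rows downward; lengths in m; the calibration is good to about 2 mm. A picture is of the moment at which its call begins. camera_info takes no time and is no camera call.
- job.hand_in(): hands the job in; it is judged then, once.
The state is a dict: "time_s": time; "joint_positions": joint angles; "qvel": joint speeds; "tau": joint torques, N m; "position": TCP position; "tcp_rot": TCP orientation; "force": force on the tool from outside, world axes, zero at the start; "moment": the same for the moment, N m; "opening": opening from 0.0 (shut) to 1.0 (fully open); "grasp_force": force on a finger pad.
Only numpy, scipy, OpenCV 4.12 (cv2) and the standard library are available. Lean on these libraries where they do the work, as an engineer would, in place of code of your own. Each camera call takes 0.05 s, during which the arm holds its last target. There are 200 camera calls.

## Working session

There is one attempt and no reset: what is moved stays moved. The work goes in short steps, Python scripts to look and compute and a tool call to move; the robot and the scene stay as the last step left them, time stands still between calls to the robot, and variables do not carry over. Pictures are saved under pics/ and viewed, at most 10 in all, crops included, and the job is handed in when it is done.

Besides the shell and the picture viewer there is one more tool, called after "Call:" as name(argument=value, ...) on one line, values as JSON. carry_out: Moves the arm, as the interface text tells. Its arguments: {"type":"object","properties":{"deltas":{"type":"array","items":{"type":"array","items":{"type":"array","items":{"type":"number"}}}}},"required":["deltas"]}

```bash
mkdir -p pics; python3 - <<'E'
from rig import telemetry, capture, camera_info
import cv2, numpy as np
np.set_printoptions(precision=4,suppress=True)
for n in("scene","top"):
    im=capture(n); cv2.imwrite(f"pics/{n}0.png",im[...,::-1]); c=camera_info(n); print(n,c["mtx"],c["cam_to_world"])
s=telemetry.read_state(); print(s)
E
```

```text
scene [[398.6044   0.     320.7814]
 [  0.     398.6044 200.0941]
 [  0.       0.       1.    ]] [[ 0.736   0.5642 -0.3741  0.8863]
 [ 0.6769 -0.603   0.4222 -0.3734]
 [ 0.0127 -0.5639 -0.8257  0.7747]
 [ 0.      0.      0.      1.    ]]
top [[463.8957   0.     323.7148]
 [  0.     463.8957 197.9443]
 [  0.       0.       1.    ]] [[ 0.049  -0.9748  0.2176  0.3531]
 [-0.9988 -0.0485  0.0074 -0.0011]
 [ 0.0033 -0.2177 -0.976   1.0681]
 [ 0.      0.      0.      1.    ]]
{'time_s': 0.1, 'joint_positions': array([-83.0519,  30.2727,  82.1485,   0.0003,  67.6906, -10.2255]), 'qvel': array([ 0.0561, -0.1969, -0.1703, -0.004 ,  0.0835,  0.0063]), 'tau': array([  0.0002, -44.0984, -17.7151,   0.0634,   0.0534,  -0.    ]), 'position': array([ 0.1845, -0.5964,  0.191 ]), 'tcp_rot': array([[ 0.9554,  0.2953, -0.0002],
       [ 0.2953, -0.9554,  0.0019],
       [ 0.0004, -0.0019, -1.    ]]), 'force': array([-0.3672,  0.2482, -0.8032]), 'moment': array([-0.0005,  0.0127, -0.0004]), 'grasp_force': 0.0, 'opening': 0.9994935725974777}
```

View pics/top0.png

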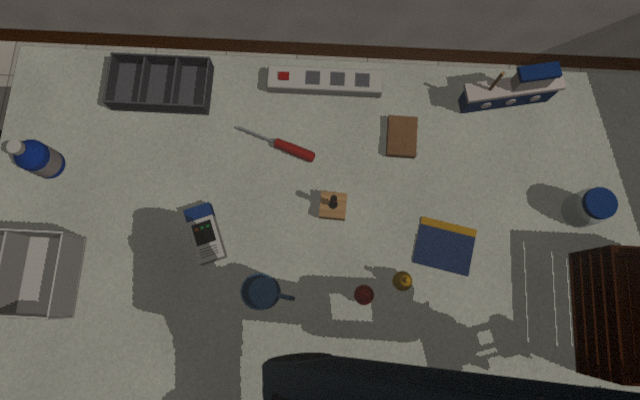

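View pics/scene0.png

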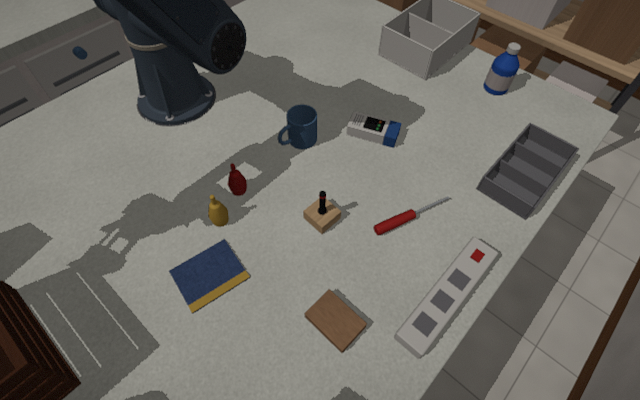

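```bash
python3 - <<'E'
import cv2, numpy as np
t=cv2.imread("pics/top0.png"); s=cv2.imread("pics/scene0.png")
def crop(im,x,y,w=66,h=50,k=6):
    c=cv2.resize(im[y:y+h,x:x+w],None,fx=k,fy=k,interpolation=cv2.INTER_CUBIC)
    c=cv2.convertScaleAbs(c,alpha=1.4,beta=15)
    for i in range(0,w,10):
        cv2.putText(c,str(x+i),(i*k,8),0,.3,(0,255,255),1); cv2.line(c,(i*k,0),(i*k,h*k),(90,90,90),1)
    for j in range(0,h,10):
        cv2.putText(c,str(y+j),(0,j*k+8),0,.3,(0,255,255),1); cv2.line(c,(0,j*k),(w*k,j*k),(90,90,90),1)
    return c
top=np.hstack([crop(t,172,195,66,75),crop(t,410,205,70,75)])
cv2.imwrite("pics/c1.png",top[:, :800]); print(top.shape)
bot=np.vstack([np.hstack([crop(t,305,180,66,48),crop(s,340,100,66,48)]),np.hstack([crop(s,295,185,66,48),crop(t,350,260,66,48)])])
cv2.imwrite("pics/c2.png",bot);print(bot.shape)
E
```

```text
(450, 816, 3)
(576, 792, 3)
```

View pics/c1.png

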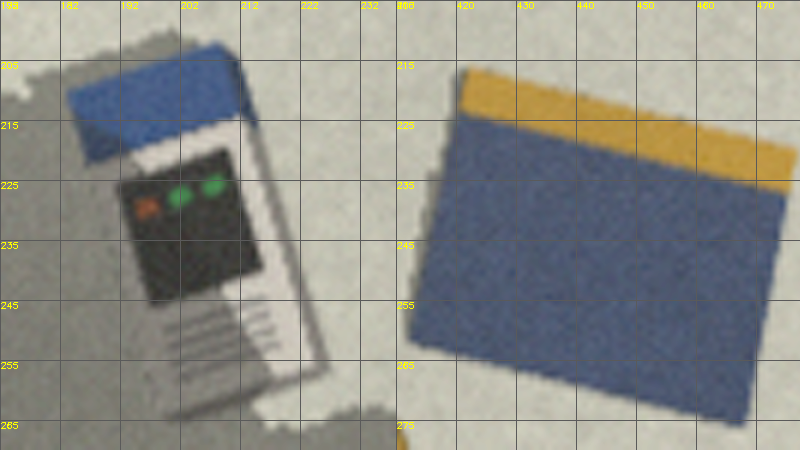

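View pics/c2.png

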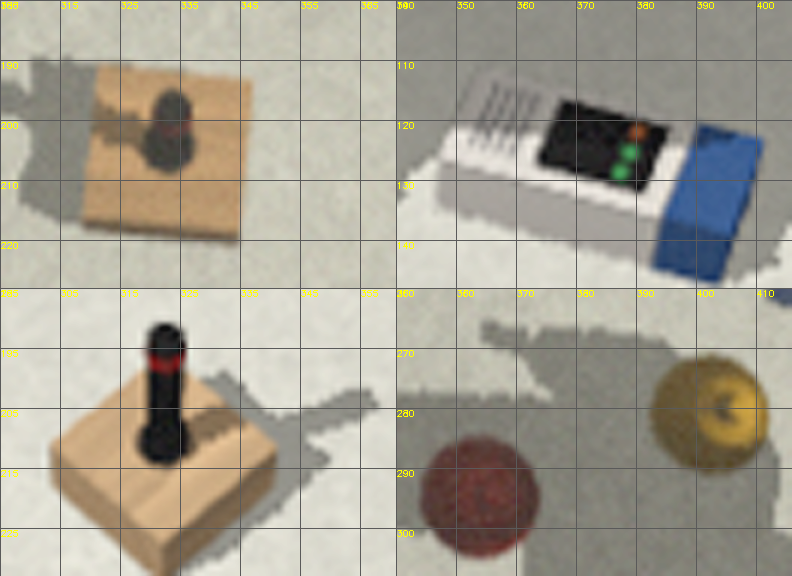

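```bash
cat > loc.py <<'E'
from rig import camera_info
import numpy as np
from scipy.optimize import least_squares
C={n:camera_info(n) for n in("top","scene")}
def proj(n,P):
    c=C[n];T=np.linalg.inv(c["cam_to_world"]);q=(T[:3,:3]@np.asarray(P,float).T).T+T[:3,3];q=q@c["mtx"].T
    return q[:,:2]/q[:,2:]
def fit(obs,x0):
    # obs: (cam, body point, pixel); planar pose x,y,yaw
    def f(v):
        c,s=np.cos(v[2]),np.sin(v[2]);r=[]
        for n,p,u in obs:
            w=[[v[0]+c*p[0]-s*p[1],v[1]+s*p[0]+c*p[1],p[2]]]
            r.append(proj(n,w)[0]-u)
        return np.ravel(r)
    o=least_squares(f,x0,loss="soft_l1",f_scale=1.); return o.x,f(o.x).reshape(-1,2)
E
python3 - <<'E'
from loc import *
np.set_printoptions(precision=4,suppress=True)
k=lambda cx,cy,ox,oy,X=0,Y=0:np.array([(cx-X)/6+ox-.42,(cy-Y)/6+oy-.42])
a=lambda cx,cy:k(cx,cy,172,195); b=lambda cx,cy:k(cx,cy,410,205,396); g=lambda cx,cy:k(cx,cy,305,180)
s1=lambda cx,cy:k(cx,cy,340,100,396); s2=lambda cx,cy:k(cx,cy,295,185,0,288); fl=lambda cx,cy:k(cx,cy,350,260,396,288)
def R(*l): return [(n,np.array(p)/1000,u) for n,p,u in l]
top=R(("top",(65,30,34),a(67,92)),("top",(65,-30,34),a(218,42)),("top",(35,-30,34),a(240,113)),("top",(35,30,34),a(88,165)),("top",(-65,-30,0),a(328,372)))
sc=R(("scene",(65,30,34),s1(763,138)),("scene",(35,30,34),s1(697,124)),("scene",(65,-30,0),s1(722,285)),("scene",(35,-30,0),s1(652,267)),("scene",(-65,-30,34),s1(443,155)),("scene",(-65,-30,0),s1(440,205)))
for o in(top,sc,top+sc): x,r=fit(o,[.5,.28,.2]); print("hub",x,np.degrees(x[2]));print(r.T)
m=R(("top",(55,65,4),b(465,68)),("top",(55,-65,4),b(798,148)),("top",(-55,65,4),b(407,343)),("top",(-55,-65,4),b(745,427)))
x,r=fit(m,[.35,-.27,-.2]);print("mat",x,np.degrees(x[2]));print(r.T)
bl=R(("top",(30,30,30),g(97,65)),("top",(30,-30,30),g(252,80)),("top",(-30,-30,30),g(240,235)),("top",(-30,30,30),g(82,220)))
x,r=fit(bl,[.45,0,0]);print("block",x,np.degrees(x[2]));print(r.T)
x,r=fit(R(("top",(0,0,100),g(173,105))),[.45,0,0]);print("aer top",x)
x,r=fit(R(("scene",(0,0,100),s2(166,333))),[.45,0,0]);print("aer scene",x)
for nm,p in(("red",fl(480,497)),("yel",fl(733,410))):print(nm,fit(R(("top",(0,0,60),p)),[.4,-.1,0])[0])
for nm,p in(("mug",(260,289)),("carton",(402,136)),("drv",(294,149))):print(nm,fit(R(("top",(0,0,20),np.array(p))),[.4,-.1,0])[0])
from rig import bot
print(bot.tcp_to_grasp,[n for n in dir(bot) if n[0]!='_'])
E
```

```text
hub [0.4911 0.2739 0.3741] 21.434288994639193
[[-0.261   0.1097 -0.0045 -0.3441  0.5486]
 [-0.3182 -0.2251  0.2143 -0.1125  0.447 ]]
hub [0.4898 0.2769 0.3933] 22.53710502056454
[[ 0.7287  0.5453 -0.228   0.2544 -0.497  -0.8523]
 [-0.2036 -0.782   0.2622  0.2073 -0.2882  0.5872]]
hub [0.4909 0.2748 0.3777] 21.640597622259705
[[-0.773  -0.4237 -0.4948 -0.8123  0.2157  0.6895  0.5319 -0.6336 -0.1195
  -0.7348 -1.0843]
 [-0.1571 -0.1532  0.2721  0.0353  0.4548  0.731   0.023   1.1485  0.958
   0.0348  0.9074]]
mat [ 0.4924 -0.2751 -0.1976] -11.322704981692757
[[ 0.1517 -0.3707  0.1979  0.0012]
 [-0.1571  0.0185  0.0234  0.1162]]
block [ 0.5702 -0.014  -0.0439] -2.5168786428210104
[[-0.0376  0.1151 -0.0522 -0.0238]
 [ 0.1863  0.0613 -0.156  -0.0852]]
aer top [ 0.5719 -0.0143  0.    ]
aer scene [ 0.5692 -0.0115  0.    ]
red [ 0.3719 -0.0884  0.    ]
yel [ 0.4068 -0.1778  0.    ]
mug [0.3732 0.1379 0.    ]
carton [ 0.7474 -0.1723  0.    ]
drv [0.702  0.0831 0.    ]
0.0187 ['PlanningError', 'tcp_to_grasp']
```

Call:
carry_out(deltas=[[[0.1, -0.1, -0.02, 0, 0, 0, -1], [0.2, -0.2, -0.04, 0, 0, 0, -1], [0.3, -0.3, -0.06, 0, 0, 0, -1], [0.4, -0.4, -0.08, 0, 0, 0, -1], [0.5, -0.5, -0.1, 0, 0, 0, -1], [0.6, -0.6, -0.12, 0, 0, 0, -1], [0.7, -0.7, -0.14, 0, 0, 0, -1], [0.8, -0.8, -0.16, 0, 0, 0, -1], [0.9, -0.9, -0.18, 0, 0, 0, -1], [1, -1, -0.2, 0, 0, 0, -1]]])

```text
time_s: 0.93
position: [0.2838, -0.4082, 0.2216]
tcp_rot: [[0.955, 0.295, -0.0], [0.295, -0.955, 0.001], [-0.0, -0.001, -1.0]]
force: [0.0, -0.7, -0.2]
opening: 0.999
grasp_force: 0.0
```

Call:
carry_out(deltas=[[[0.1, -0.1, -0.02, 0, 0, 0, -1], [0.2, -0.2, -0.04, 0, 0, 0, -1], [0.3, -0.3, -0.06, 0, 0, 0, -1], [0.4, -0.4, -0.08, 0, 0, 0, -1], [0.5, -0.5, -0.1, 0, 0, 0, -1], [0.6, -0.6, -0.12, 0, 0, 0, -1], [0.7, -0.7, -0.14, 0, 0, 0, -1], [0.8, -0.8, -0.16, 0, 0, 0, -1], [0.9, -0.9, -0.18, 0, 0, 0, -1], [1, -1, -0.2, 0, 0, 0, -1]]])

```text
time_s: 1.77
position: [0.3827, -0.2206, 0.2517]
tcp_rot: [[0.955, 0.295, -0.001], [0.295, -0.955, 0.001], [-0.0, -0.001, -1.0]]
force: [0.1, 0.1, -0.1]
opening: 1.0
grasp_force: 0.0
```

```bash
cat > log.py <<'E'
from rig import telemetry
import json,numpy as np
np.set_printoptions(precision=4,suppress=True)
s=telemetry.read_state()
open("log.jsonl","a").write(json.dumps([s["joint_positions"].tolist(),s["position"].tolist(),s["tcp_rot"].tolist()])+"\n")
print(s["time_s"],s["joint_positions"],s["position"],s["force"],s["opening"],s["grasp_force"]);print(s["tcp_rot"])
E
python3 log.py
```

```text
1.7667 [-44.518   11.3554 102.5055   0.0019  66.1831  28.3117] [ 0.3827 -0.2206  0.2517] [ 0.1182  0.0809 -0.119 ] 1.000294881706769 0.0
[[ 0.9554  0.2952 -0.0005]
 [ 0.2952 -0.9554  0.0006]
 [-0.0003 -0.0007 -1.    ]]
```

Call:
carry_out(deltas=[[[0.1, -0.1, 0, 0, 0, 0, -1], [0.2, -0.2, 0, 0, 0, 0, -1], [0.3, -0.3, 0, 0, 0, 0, -1], [0.4, -0.4, 0, 0, 0, 0, -1], [0.5, -0.5, 0, 0, 0, 0, -1], [0.6, -0.6, 0, 0, 0, 0, -1], [0.7, -0.7, 0, 0, 0, 0, -1], [0.8, -0.8, 0, 0, 0, 0, -1], [0.9, -0.9, 0, 0, 0, 0, -1], [1, -1, 0, 0, 0, 0, -1]]])

```text
time_s: 2.6
position: [0.4817, -0.0331, 0.2515]
tcp_rot: [[0.955, 0.295, -0.001], [0.295, -0.955, 0.0], [-0.001, -0.0, -1.0]]
force: [0.4, -1.0, 0.4]
opening: 1.0
grasp_force: 0.0
```

Call:
carry_out(deltas=[[[0.1, -0.1, 0, 0, -0.008, 0, -1], [0.2, -0.2, 0, 0, -0.016, 0, -1], [0.3, -0.3, 0, 0, -0.024, 0, -1], [0.4, -0.4, 0, 0, -0.032, 0, -1], [0.5, -0.5, 0, 0, -0.04, 0, -1], [0.6, -0.6, 0, 0, -0.048, 0, -1], [0.7, -0.7, 0, 0, -0.056, 0, -1], [0.8, -0.8, 0, 0, -0.064, 0, -1], [0.9, -0.9, 0, 0, -0.072, 0, -1], [1, -1, 0, 0, -0.08, 0, -1]]])

```text
time_s: 3.43
position: [0.5808, 0.1544, 0.2514]
tcp_rot: [[0.836, 0.296, -0.463], [0.259, -0.955, -0.143], [-0.484, 0.0, -0.875]]
force: [0.4, -0.8, 0.1]
opening: 0.998
grasp_force: 0.0
```

```bash
python3 log.py; cat > go.py <<'E'
from rig import telemetry
import numpy as np
from scipy.spatial.transform import Rotation as Ro
G=.0187
def frame(yaw,th,kind):
    """kind 'lie': tool for hub lying; 'stand': hub standing; yaw deg of hub x (lie) / lights dir (stand); th = tilt (deg) of tool from vertical towards hub -x while lying"""
    h=np.array([np.cos(np.radians(yaw)),np.sin(np.radians(yaw)),0]);u=np.array([0,0,1.]);t=np.radians(th)
    X,Z=(h,u) if kind=="lie" else (u,h); Y=np.cross(Z,X)
    return np.c_[np.cos(t)*X-np.sin(t)*Z,-Y,-np.sin(t)*X-np.cos(t)*Z]
def tcp(grasp,R): return np.asarray(grasp)+G*R[:,2]
def delta(p,R):
    s=telemetry.read_state();R0=np.array(s["tcp_rot"])
    d=R0.T@(p-s["position"]);w=Ro.from_matrix(R0.T@R).as_rotvec(degrees=True)
    print("shift/.15",np.round(d/.15,3),"turn/360",np.round(w/360,4),"deg",np.round(np.linalg.norm(w),1),"mm",np.round(np.linalg.norm(d)*1e3,1))
E
python3 - <<'E'
from go import *
import json
np.set_printoptions(precision=4,suppress=True)
y=np.radians(21.6);g=np.array([.4909+.010*np.cos(y),.2748+.010*np.sin(y),.025])
R=frame(21.6,45,"lie");print(R)
p=tcp(g,R);print(p);delta(p-.12*R[:,2],R)
L=[json.loads(l) for l in open("log.jsonl")]+[[[-83.0519,30.2727,82.1485,.0003,67.6906,-10.2255],[.1845,-.5964,.191],0]]
A=[];b=[]
for q,P,_ in L:
    j=np.radians(q);a=j[1];c=a+j[2];e=c+j[4];r=np.sqrt(P[0]**2+P[1]**2-.1107**2)
    A+=[[1,np.sin(a),np.sin(c),np.cos(c),np.sin(e),0],[0,np.cos(a),np.cos(c),-np.sin(c),np.cos(e),1]];b+=[r,P[2]]
x,res,rk,sv=np.linalg.lstsq(np.array(A),np.array(b),rcond=None);print(x,rk,sv,np.array(A)@x-b)
E
```

```text
3.4333 [  7.0213  41.0144  57.7419  -5.2153 109.7633  79.3136] [0.5808 0.1544 0.2514] [ 0.3705 -0.8195  0.1269] 0.9978156308012087 0.0
[[ 0.8357  0.2956 -0.4628]
 [ 0.2586 -0.9553 -0.1432]
 [-0.4845  0.     -0.8748]]
[[ 0.6575  0.3681 -0.6575]
 [ 0.2603 -0.9298 -0.2603]
 [-0.7071 -0.     -0.7071]]
[0.4879 0.2736 0.0118]
shift/.15 [ 0.681 -0.986  0.802] turn/360 [-0.0074 -0.0445 -0.0098] deg 16.6 mm 216.3
[-0.0001  0.5879  0.3922  0.1147  0.3459  0.2849] 6 [3.4039 2.4735 0.4858 0.2086 0.1254 0.0004] [ 0. -0.  0. -0.  0. -0.]
```

Call:
carry_out(deltas=[[[0.085, -0.123, 0.1, -0.001, -0.006, -0.001, -1], [0.17, -0.246, 0.2, -0.002, -0.011, -0.002, -1], [0.255, -0.37, 0.3, -0.003, -0.017, -0.004, -1], [0.34, -0.493, 0.4, -0.004, -0.022, -0.005, -1], [0.425, -0.616, 0.5, -0.005, -0.028, -0.006, -1], [0.51, -0.74, 0.6, -0.006, -0.033, -0.007, -1], [0.595, -0.863, 0.7, -0.007, -0.039, -0.009, -1], [0.681, -0.986, 0.802, -0.0074, -0.0445, -0.0098, -1], [0.681, -0.986, 0.802, -0.0074, -0.0445, -0.0098, -1], [0.681, -0.986, 0.802, -0.0074, -0.0445, -0.0098, -1]]])

```text
time_s: 4.27
position: [0.565, 0.3043, 0.0934]
tcp_rot: [[0.654, 0.37, -0.66], [0.26, -0.929, -0.263], [-0.71, 0.0, -0.704]]
force: [0.3, 0.5, -0.4]
opening: 0.997
grasp_force: 0.0
```

```bash
python3 log.py; python3 - <<'E'
from go import *
from rig import capture
import cv2,json
np.set_printoptions(precision=4,suppress=True)
y=np.radians(21.6);g=np.array([.4909+.010*np.cos(y),.2748+.010*np.sin(y),.025])
R=frame(21.6,45,"lie")
delta(tcp(g,R),R)
a=capture("top")[150:300,120:320];b=capture("scene")[50:200,270:470]
cv2.imwrite("pics/p1.png",np.hstack([cv2.resize(i,None,fx=2,fy=2,interpolation=2) for i in(a,b)])[...,::-1])
E
```

```text
4.2667 [ 19.2722  62.9138  42.1175  -2.012  120.1595  87.2908] [0.565  0.3043 0.0934] [ 0.2782  0.5225 -0.3742] 0.9968933177352407 0.0
[[ 0.6544  0.3698 -0.6596]
 [ 0.2602 -0.9291 -0.2628]
 [-0.71    0.0004 -0.7042]]
shift/.15 [-0.003  0.     0.776] turn/360 [0.0002 0.0006 0.0002] deg 0.3 mm 116.4
```

View pics/p1.png

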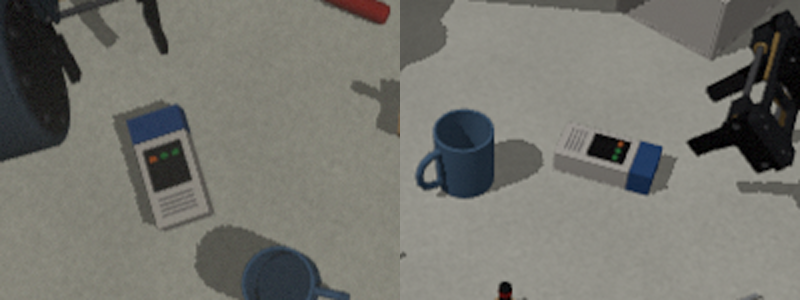

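```bash
python3 - <<'E'
from loc import *
from rig import telemetry
s=telemetry.read_state();R=s["tcp_rot"];p=s["position"]
y=np.array([R[:,1]]).ravel()
for n in C: print(n,proj(n,[p+.0435*y,p-.0435*y,p+.05*y,p-.05*y]).round(1))
E
```

```text
top [[205.  185.8]
 [165.8 198.4]
 [207.9 184.8]
 [162.8 199.4]]
scene [[405.2 126.8]
 [413.9 103.3]
 [404.5 128.7]
 [414.5 101.6]]
```

```bash
python3 - <<'E'
from loc import *
from rig import telemetry,capture
import cv2
s=telemetry.read_state();R=s["tcp_rot"];p=s["position"];y=R[:,1];z=R[:,2]
out=[]
for n,(x0,y0,w,h) in {"top":(140,150,80,90),"scene":(380,60,80,90)}.items():
    im=capture(n)[...,::-1][y0:y0+h,x0:x0+w].copy();im=cv2.convertScaleAbs(cv2.resize(im,None,fx=5,fy=5,interpolation=2),alpha=2,beta=25)
    for k,col in((0,(0,0,255)),(.01,(0,255,255)),(.02,(0,255,0)),(.03,(255,255,0))):
        for q in proj(n,[p+.0435*y-k*z,p-.0435*y-k*z]): cv2.circle(im,tuple(int(v) for v in ((q-[x0,y0]+.5)*5)),3,col,-1)
    out.append(im)
cv2.imwrite("pics/p2.png",np.hstack(out))
E
```

```text
(no output)
```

View pics/p2.png

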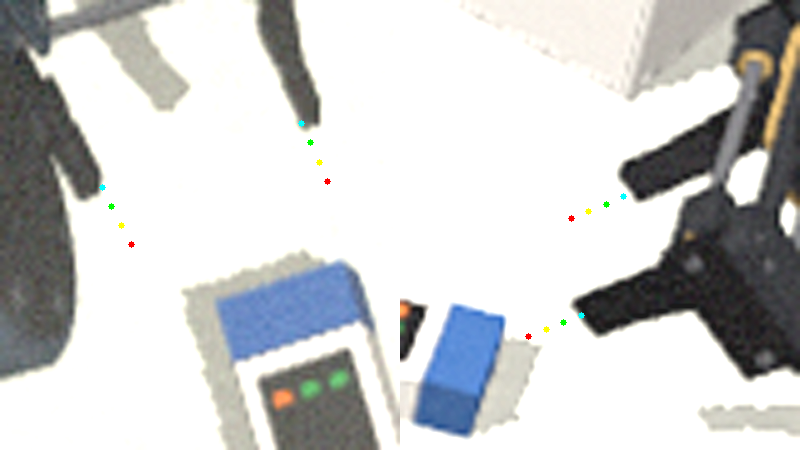

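```bash
cat > tip.py <<'E'
from loc import *
from rig import telemetry,capture
import cv2,sys
s=telemetry.read_state();R=s["tcp_rot"];p=s["position"];y=R[:,1];z=R[:,2];h=.0435*s["opening"];print(s["opening"],p)
out=[]
for n,(x0,y0,w,h0) in {"top":(145,150,75,60),"scene":(385,80,75,60)}.items():
    im=capture(n)[...,::-1][y0:y0+h0,x0:x0+w].copy();im=cv2.convertScaleAbs(cv2.resize(im,None,fx=5,fy=5,interpolation=2),alpha=2,beta=25)
    for k,col in((0,(0,0,255)),(.01,(0,255,255)),(.02,(0,255,0)),(.03,(255,255,0))):
        for q in proj(n,[p+h*y-k*z,p-h*y-k*z]): cv2.circle(im,tuple(int(v) for v in ((q-[x0,y0]+.5)*5)),3,col,-1)
    out.append(im)
cv2.imwrite("pics/"+sys.argv[1],np.hstack(out))
E
```

Call:
carry_out(deltas=[[[0, 0, 0, 0, 0, 0, -0.4], [0, 0, 0, 0, 0, 0, -0.4], [0, 0, 0, 0, 0, 0, -0.4], [0, 0, 0, 0, 0, 0, -0.4], [0, 0, 0, 0, 0, 0, -0.4], [0, 0, 0, 0, 0, 0, -0.4], [0, 0, 0, 0, 0, 0, -0.4], [0, 0, 0, 0, 0, 0, -0.4], [0, 0, 0, 0, 0, 0, -0.4], [0, 0, 0, 0, 0, 0, -0.4]]])

```text
time_s: 5.3
position: [0.5671, 0.304, 0.0971]
tcp_rot: [[0.659, 0.368, -0.656], [0.261, -0.93, -0.26], [-0.705, 0.0, -0.709]]
force: [0.3, 0.3, 0.3]
opening: 0.703
grasp_force: 0.0
```

```bash
python3 tip.py t1.png
```

```text
0.7033323596991333 [0.56705555 0.30400445 0.0971003 ]
```

Call:
carry_out(deltas=[[[0, 0, 0, 0, 0, 0, 0.7], [0, 0, 0, 0, 0, 0, 0.7], [0, 0, 0, 0, 0, 0, 0.7], [0, 0, 0, 0, 0, 0, 0.7], [0, 0, 0, 0, 0, 0, 0.7], [0, 0, 0, 0, 0, 0, 0.7], [0, 0, 0, 0, 0, 0, 0.7], [0, 0, 0, 0, 0, 0, 0.7], [0, 0, 0, 0, 0, 0, 0.7], [0, 0, 0, 0, 0, 0, 0.7]]])

```text
time_s: 6.23
position: [0.5671, 0.304, 0.0972]
tcp_rot: [[0.66, 0.368, -0.655], [0.261, -0.93, -0.26], [-0.705, 0.0, -0.709]]
force: [0.7, 0.4, -0.2]
opening: 0.161
grasp_force: 0.0
```

```bash
python3 tip.py t2.png; python3 -c "
import cv2,numpy as np
cv2.imwrite('pics/p3.png',np.vstack([cv2.imread('pics/t1.png'),cv2.imread('pics/t2.png')]))"
```

```text
0.1608852090718466 [0.567117   0.30397411 0.09724827]
```

View pics/p3.png

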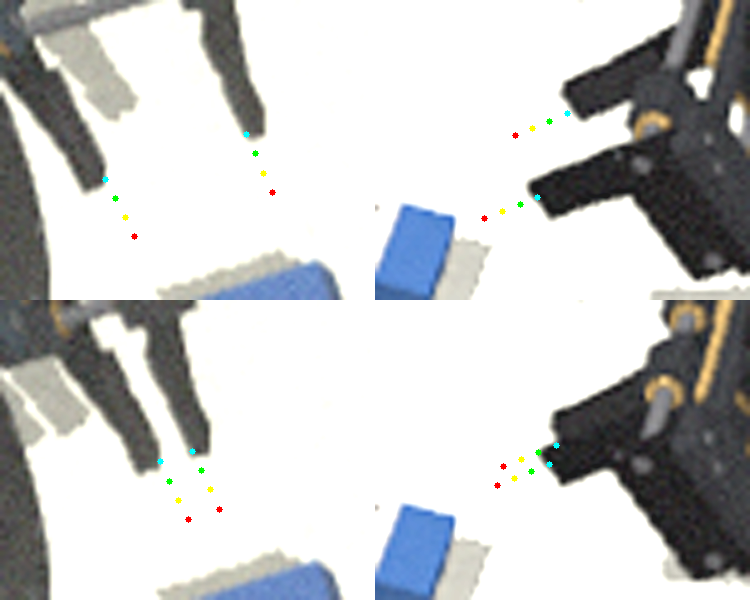

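```bash
python3 - <<'E'
from loc import *
from rig import telemetry,capture
s=telemetry.read_state();R=s["tcp_rot"];p=s["position"];y=R[:,1];z=R[:,2]
for n in C:
    im=capture(n).astype(int)
    for sg in(1,-1):
        k=np.arange(-.02,.06,.005);q=proj(n,[p+sg*.012*y-t*z for t in k]).round().astype(int)
        print(n,sg,[tuple(im[v,u].tolist()) for u,v in q])
E
```

```text
top 1 [(133, 132, 122), (135, 134, 121), (132, 132, 120), (134, 132, 122), (132, 132, 121), (131, 131, 119), (130, 128, 119), (131, 130, 120), (129, 129, 119), (109, 108, 100), (29, 31, 24), (31, 30, 28), (31, 31, 27), (28, 30, 30), (29, 28, 29), (31, 28, 28)]
top -1 [(138, 136, 126), (136, 135, 125), (135, 133, 122), (137, 137, 125), (136, 133, 122), (136, 134, 123), (137, 135, 123), (132, 131, 121), (125, 123, 115), (128, 127, 115), (38, 36, 35), (27, 27, 28), (32, 31, 26), (27, 28, 25), (32, 28, 30), (35, 30, 33)]
scene 1 [(147, 146, 137), (144, 144, 136), (147, 146, 138), (148, 147, 139), (149, 147, 140), (147, 146, 138), (144, 143, 135), (144, 143, 136), (143, 142, 134), (147, 146, 138), (130, 129, 122), (7, 4, 5), (13, 12, 13), (9, 9, 4), (9, 10, 13), (7, 9, 9)]
scene -1 [(146, 145, 137), (146, 145, 137), (147, 147, 138), (146, 146, 137), (145, 144, 136), (145, 144, 136), (147, 145, 138), (148, 147, 139), (89, 88, 83), (111, 110, 104), (50, 50, 48), (15, 15, 15), (14, 15, 16), (15, 16, 15), (17, 14, 17), (16, 13, 12)]
```

Call:
carry_out(deltas=[[[0, 0, 0, 0, 0, 0, -1], [0, 0, 0, 0, 0, 0, -1], [0, 0, 0, 0, 0, 0, -1], [0, 0, 0, 0, 0, 0, -1], [0, 0, 0.15, 0, 0, 0, -1], [0, 0, 0.3, 0, 0, 0, -1], [0, 0, 0.5, 0, 0, 0, -1], [0, 0, 0.65, 0, 0, 0, -1], [0, 0, 0.8, 0, 0, 0, -1], [0, 0, 0.8, 0, 0, 0, -1]]])

```text
time_s: 7.27
position: [0.4836, 0.2713, 0.0101]
tcp_rot: [[0.653, 0.368, -0.662], [0.258, -0.93, -0.262], [-0.712, -0.0, -0.702]]
force: [-1.2, -0.8, -1.2]
opening: 0.823
grasp_force: 0.0
```

```bash
sed -i 's/"top":(145,150,75,60),"scene":(385,80,75,60)/"top":(160,175,75,90),"scene":(345,80,75,90)/' tip.py; python3 tip.py t3.png; python3 log.py
```

```text
0.8227456890404224 [0.48355524 0.27125848 0.01013072]
7.3667 [ 18.9069  61.4392  60.6897  -1.9448 102.7135  87.6853] [0.4885 0.2729 0.0122] [ 0.8431 -0.3335  0.5462] 0.9190018519467241 0.0
[[ 0.659   0.3678 -0.6561]
 [ 0.2605 -0.9299 -0.2597]
 [-0.7056  0.0002 -0.7086]]
```

View pics/t3.png

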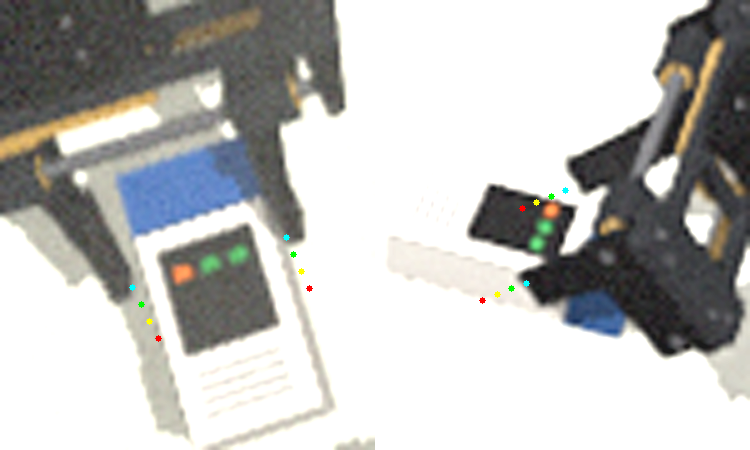

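Call:
carry_out(deltas=[[[0, 0, 0.02, 0, 0, 0, -1], [0, 0, 0.04, 0, 0, 0, -1], [0, 0, 0.06, 0, 0, 0, -1], [0, 0, 0.08, 0, 0, 0, -1], [0, 0, 0.1, 0, 0, 0, -1], [0, 0, 0.11, 0, 0, 0, -1], [0, 0, 0.12, 0, 0, 0, -1], [0, 0, 0.13, 0, 0, 0, -1], [0, 0, 0.13, 0, 0, 0, -1], [0, 0, 0.13, 0, 0, 0, -1]]])

```text
time_s: 8.2
position: [0.4757, 0.2678, -0.0017]
tcp_rot: [[0.66, 0.368, -0.656], [0.261, -0.93, -0.26], [-0.705, 0.0, -0.709]]
force: [0.6, -0.5, -0.1]
opening: 0.999
grasp_force: 0.0
```

Call:
carry_out(deltas=[[[0, 0, 0.01, 0, 0, 0, -1], [0, 0, 0.02, 0, 0, 0, -1], [0, 0, 0.03, 0, 0, 0, -1], [0, 0, 0.04, 0, 0, 0, -1], [0, 0, 0.045, 0, 0, 0, -1], [0, 0, 0.045, 0, 0, 0, -1], [0, 0, 0.045, 0, 0, 0, -1], [0, 0, 0.045, 0, 0, 0, -1], [0, 0, 0.045, 0, 0, 0, -1], [0, 0, 0.045, 0, 0, 0, -1]]])

```text
time_s: 9.03
position: [0.4714, 0.266, -0.0064]
tcp_rot: [[0.66, 0.368, -0.655], [0.261, -0.93, -0.259], [-0.705, 0.0, -0.709]]
force: [-0.1, -0.7, 0.7]
opening: 0.995
grasp_force: 0.0
```

```bash
python3 log.py; python3 - <<'E'
from loc import *
from rig import capture
import cv2
for n,(x0,y0,w,h0) in {"top":(160,175,75,90),"scene":(345,80,75,90)}.items():
    cv2.imwrite(f"pics/g_{n}.png",capture(n)[...,::-1])
E
```

```text
9.0333 [18.8398 61.6436 64.1062 -1.9709 99.0272 87.7571] [ 0.4714  0.266  -0.0064] [-0.1012 -0.7338  0.7437] 0.9948026803367603 0.0
[[ 0.6597  0.3678 -0.6553]
 [ 0.2607 -0.9299 -0.2595]
 [-0.7048  0.0003 -0.7094]]
```

Call:
carry_out(deltas=[[[0, 0, 0, 0, 0, 0, 1], [0, 0, 0, 0, 0, 0, 1], [0, 0, 0, 0, 0, 0, 1], [0, 0, 0, 0, 0, 0, 1], [0, 0, 0, 0, 0, 0, 1], [0, 0, 0, 0, 0, 0, 1], [0, 0, 0, 0, 0, 0, 1], [0, 0, 0, 0, 0, 0, 1], [0, 0, 0, 0, 0, 0, 1], [0, 0, 0, 0, 0, 0, 1]]])

```text
time_s: 9.97
position: [0.4713, 0.2659, -0.0065]
tcp_rot: [[0.66, 0.368, -0.655], [0.261, -0.93, -0.26], [-0.705, 0.0, -0.709]]
force: [-0.2, 0.4, 0.4]
opening: 0.684
grasp_force: 30.0
```

Call:
carry_out(deltas=[[[0.02, 0, -0.02, 0, 0, 0, 1], [0.04, 0, -0.04, 0, 0, 0, 1], [0.08, 0, -0.08, 0, 0, 0, 1], [0.12, 0, -0.12, 0, 0, 0, 1], [0.16, 0, -0.16, 0, 0, 0, 1], [0.2, 0, -0.2, 0, 0, 0, 1], [0.2, 0, -0.2, 0, 0, 0, 1], [0.2, 0, -0.2, 0, 0, 0, 1], [0.2, 0, -0.2, 0, 0, 0, 1], [0.2, 0, -0.2, 0, 0, 0, 1]]])

```text
time_s: 10.8
position: [0.5112, 0.2818, -0.0066]
tcp_rot: [[0.661, 0.368, -0.654], [0.261, -0.93, -0.259], [-0.704, 0.0, -0.711]]
force: [2.2, 0.8, -1.8]
opening: 0.689
grasp_force: 30.0
```

```bash
python3 log.py
```

```text
10.8 [ 18.9821  64.4155  55.81    -1.9019 104.4461  87.6912] [ 0.5112  0.2818 -0.0066] [ 2.2481  0.8158 -1.8324] 0.6892519768797319 29.976476830088643
[[ 0.661   0.3678 -0.6541]
 [ 0.2612 -0.9299 -0.259 ]
 [-0.7035  0.0003 -0.7107]]
```

Call:
carry_out(deltas=[[[-0.05, 0, -0.05, 0, 0, 0, 1], [-0.1, 0, -0.1, 0, 0, 0, 1], [-0.2, 0, -0.2, 0, 0, 0, 1], [-0.3, 0, -0.3, 0, 0, 0, 1], [-0.4, 0, -0.4, 0, 0, 0, 1], [-0.5, 0, -0.5, 0, 0, 0, 1], [-0.6, 0, -0.6, 0, 0, 0, 1], [-0.7, 0, -0.7, 0, 0, 0, 1], [-0.8, 0, -0.8, 0, 0, 0, 1], [-0.9, 0, -0.9, 0, 0, 0, 1]]])

```text
time_s: 11.63
position: [0.5096, 0.2813, 0.186]
tcp_rot: [[0.66, 0.368, -0.655], [0.261, -0.93, -0.26], [-0.705, 0.0, -0.709]]
force: [-0.5, -0.2, -5.3]
opening: 0.683
grasp_force: 30.0
```

```bash
sed -i 's/^G=.*/G=.0462/' go.py; python3 log.py; python3 - <<'E'
from go import *
import json
np.set_printoptions(precision=4,suppress=True)
R=frame(21.6,0,"lie");delta(tcp([.54,.24,.25],R),R)
L=[json.loads(l) for l in open("log.jsonl")]
from scipy.optimize import least_squares
def fk(q,v):
    a1,h,L1,L2,a3,T,off=v;j=np.radians(q)
    r=lambda ax,t:Ro.from_euler(ax,t).as_matrix()
    R=r('z',j[0]);p=np.array([0,0,h])+R@[a1,off,0]
    R=R@r('y',j[1]);p=p+R@[0,0,L1]
    R=R@r('y',j[2]);p=p+R@[a3,0,L2]
    R=R@r('z',j[3])@r('y',j[4]);p=p+R@[0,0,T]
    return p,R@r('z',j[5])
f=lambda v:np.ravel([fk(q,v)[0]-P for q,P,_ in L])
for sg in(1,-1):
  o=least_squares(f,[0,.28,.5,.4,.05,.3,.11*sg]);print(o.x,np.abs(o.fun).max(),o.cost)
q,P,RR=L[-1];print(fk(q,o.x)[1][:,2],np.array(RR)[:,2])
E
```

```text
11.6333 [ 18.9878  51.8297  53.4298  -2.1201 119.5183  87.1193] [0.5096 0.2813 0.186 ] [-0.4972 -0.211  -5.3054] 0.6832279360017799 29.976972726434497
[[ 0.6596  0.368  -0.6554]
 [ 0.2608 -0.9298 -0.2596]
 [-0.7049  0.0003 -0.7093]]
shift/.15 [-0.022  0.331 -0.146] turn/360 [ 0.      0.1245 -0.    ] deg 44.8 mm 54.3
[-0.      0.2742  0.588   0.3917  0.1141  0.3362  0.111 ] 6.001039110081763e-10 5.646180911607267e-19
[-0.      0.2742  0.588   0.3917  0.1141  0.3362  0.111 ] 7.081917829943052e-10 8.228065085185367e-19
[-0.6554 -0.2596 -0.7093] [-0.6554 -0.2596 -0.7093]
```

```bash
cat > kin.py <<'E'
from go import *
from scipy.optimize import least_squares
r=lambda ax,t:Ro.from_euler(ax,t).as_matrix()
LO=np.array([-176.69,-43.24,12.49,-82,0,-163.58]);HI=np.array([176.69,126.21,139.97,262,151.66,163.58])
def fk(q):
    j=np.radians(q);R=r('z',j[0]);p=np.array([0,0,.2742])+R@[0,.111,0]
    R=R@r('y',j[1]);p=p+R@[0,0,.588];R=R@r('y',j[2]);p=p+R@[.1141,0,.3917]
    R=R@r('z',j[3])@r('y',j[4]);p=p+R@[0,0,.3362];return p,R@r('z',j[5])
R6=None
def ik(p,R,q0,off):
    def f(q):
        a,B=fk(q);return np.r_[(a-p)*10,Ro.from_matrix((B@off).T@R).as_rotvec()]
    o=least_squares(f,q0,bounds=(LO,HI));return o.x,np.abs(o.fun).max()
E
python3 - <<'E'
from kin import *
import telemetry if False else None
E
python3 - <<'E'
from kin import *
np.set_printoptions(precision=3,suppress=True)
s=telemetry.read_state();q=s["joint_positions"];off=fk(q)[1].T@s["tcp_rot"];print(off)
m=np.radians(-11.3);h=np.array([np.cos(m),np.sin(m),0]);fin=np.array([.4924,-.2751,.080])+.0093*h
W=[([.54,.24,.25],frame(21.6,0,"lie")),([.58,.12,.25],frame(70,0,"lie")),([.58,0,.25],frame(120,0,"lie")),([.55,-.14,.25],frame(168.7,0,"lie")),(fin+[0,0,.15],frame(-11.3,70,"stand")),(fin+[0,0,.15],frame(-11.3,45,"stand")),(fin,frame(-11.3,45,"stand")),(fin,frame(-11.3,60,"stand"))]
for g,R in W:
    q,e=ik(tcp(g,R),R,q,off);print(q,e)
E
```

```text
[[ 0. -1.  0.]
 [ 1.  0. -0.]
 [-0.  0.  1.]]
[13.136 26.808 86.36  -0.    66.832 81.536] 8.326672684688674e-16
[ 0.888 26.914 86.164 -0.    66.922 20.888] 5.547812209627523e-11
[-11.033  25.951  87.931  -0.     66.118 -41.033] 8.326672684688674e-16
[ -25.56    24.977   89.699   -0.      65.324 -104.26 ] 5.715633327501127e-14
[ -35.896   35.136   76.868   -8.201   86.345 -112.748] 1.1102230246251565e-15
[ -32.57    47.239   62.269  -16.137  112.642 -111.746] 1.6653345369377348e-15
[ -32.57    57.24    65.393  -15.098   99.998 -108.072] 5.676861294158491e-14
[ -34.34    50.092   75.393  -11.38    82.642 -108.743] 5.4594694235168325e-12  File "<stdin>", line 2
    import telemetry if False else None
                     ^^
SyntaxError: invalid syntax
```

Call:
carry_out(deltas=[[[-0.001, 0.02, -0.01, 0, 0.006, 0, 1], [-0.003, 0.05, -0.025, 0, 0.02, 0, 1], [-0.006, 0.1, -0.04, 0, 0.035, 0, 1], [-0.01, 0.15, -0.06, 0, 0.053, 0, 1], [-0.012, 0.2, -0.08, 0, 0.071, 0, 1], [-0.015, 0.24, -0.1, 0, 0.089, 0, 1], [-0.018, 0.28, -0.12, 0, 0.105, 0, 1], [-0.02, 0.31, -0.135, 0, 0.117, 0, 1], [-0.022, 0.331, -0.146, 0, 0.1245, 0, 1], [-0.022, 0.331, -0.146, 0, 0.1245, 0, 1]]])

```text
time_s: 12.47
position: [0.5362, 0.2384, 0.2035]
tcp_rot: [[0.93, 0.367, -0.004], [0.367, -0.93, -0.002], [-0.004, 0.0, -1.0]]
force: [-0.6, -0.4, -6.2]
opening: 0.685
grasp_force: 30.0
```

Call:
carry_out(deltas=[[[0, 0.03, 0, 0, 0, -0.005, 1], [-0.004, 0.1, 0, 0, 0, -0.018, 1], [-0.01, 0.2, 0, 0, 0, -0.034, 1], [-0.015, 0.31, 0, 0, 0, -0.051, 1], [-0.02, 0.42, 0, 0, 0, -0.068, 1], [-0.026, 0.53, 0, 0, 0, -0.085, 1], [-0.03, 0.64, 0, 0, 0, -0.102, 1], [-0.037, 0.74, 0, 0, 0, -0.118, 1], [-0.042, 0.82, 0, 0, 0, -0.131, 1], [-0.045, 0.84, 0, 0, 0, -0.1344, 1]]])

```text
time_s: 13.3
position: [0.5805, 0.1185, 0.202]
tcp_rot: [[0.341, 0.94, -0.004], [0.94, -0.341, -0.002], [-0.003, -0.003, -1.0]]
force: [-1.6, 0.3, -5.1]
opening: 0.687
grasp_force: 30.0
```

Call:
carry_out(deltas=[[[-0.03, 0.01, 0, 0, 0, -0.005, 1], [-0.1, 0.03, 0, 0, 0, -0.018, 1], [-0.18, 0.06, 0, 0, 0, -0.034, 1], [-0.27, 0.1, 0, 0, 0, -0.051, 1], [-0.37, 0.14, 0, 0, 0, -0.068, 1], [-0.47, 0.17, 0, 0, 0, -0.086, 1], [-0.57, 0.21, 0, 0, 0, -0.104, 1], [-0.66, 0.24, 0, 0, 0, -0.121, 1], [-0.73, 0.265, 0, 0, 0, -0.135, 1], [-0.752, 0.274, 0, 0, 0, -0.139, 1]]])

```text
time_s: 14.13
position: [0.5796, -0.0011, 0.2021]
tcp_rot: [[-0.502, 0.865, -0.004], [0.865, 0.502, -0.001], [0.002, -0.004, -1.0]]
force: [-0.1, 0.5, -5.3]
opening: 0.687
grasp_force: 30.0
```

```bash
python3 log.py; python3 - <<'E'
from go import *
R=frame(168.7,0,"lie");delta(tcp([.55,-.14,.25],R),R)
E
```

```text
14.1333 [-11.1003  26.1501  87.8891  -0.096   66.1993 -41.1924] [ 0.5796 -0.0011  0.2021] [-0.0822  0.5459 -5.29  ] 0.686799605366433 29.976290067918967
[[-0.502   0.8649 -0.0044]
 [ 0.8649  0.502  -0.0007]
 [ 0.0016 -0.0041 -1.    ]]
shift/.15 [-0.702 -0.636 -0.01 ] turn/360 [-0.0005 -0.0005 -0.1349] deg 48.6 mm 142.0
```

Call:
carry_out(deltas=[[[-0.02, -0.02, 0, 0, 0, -0.005, 1], [-0.08, -0.07, 0, 0, 0, -0.018, 1], [-0.16, -0.14, 0, 0, 0, -0.033, 1], [-0.25, -0.22, 0, 0, 0, -0.05, 1], [-0.34, -0.31, 0, 0, 0, -0.067, 1], [-0.43, -0.39, 0, 0, 0, -0.084, 1], [-0.53, -0.48, 0, 0, 0, -0.102, 1], [-0.62, -0.56, 0, 0, 0, -0.118, 1], [-0.68, -0.62, 0, 0, 0, -0.131, 1], [-0.702, -0.636, -0.01, -0.0005, -0.0005, -0.1349, 1]]])

```text
time_s: 14.97
position: [0.5492, -0.14, 0.2034]
tcp_rot: [[-0.98, 0.197, -0.0], [0.197, 0.98, 0.001], [0.001, 0.001, -1.0]]
force: [0.3, 0.6, -4.7]
opening: 0.688
grasp_force: 30.0
```

```bash
python3 log.py; python3 - <<'E'
from go import *
m=np.radians(-11.3);h=np.array([np.cos(m),np.sin(m),0]);fin=np.array([.4924,-.2751,.080])+.0093*h
R=frame(-11.3,45,"stand");delta(tcp(fin+[0,0,.12],R),R)
E
```

```text
14.9667 [ -25.6238   24.9648   89.7988    0.0517   65.2894 -104.3114] [ 0.5492 -0.14    0.2034] [ 0.3086  0.5831 -4.6815] 0.6877444920024874 29.97635159050077
[[-0.9805  0.1965 -0.0005]
 [ 0.1965  0.9805  0.0011]
 [ 0.0007  0.001  -1.    ]]
shift/.15 [ 0.35  -0.958  0.24 ] turn/360 [ 0.0002  0.1249 -0.    ] deg 45.0 mm 157.1
```

Call:
carry_out(deltas=[[[0.01, -0.03, 0.007, 0, 0.004, 0, 1], [0.04, -0.11, 0.03, 0, 0.015, 0, 1], [0.08, -0.22, 0.055, 0, 0.029, 0, 1], [0.12, -0.34, 0.085, 0, 0.044, 0, 1], [0.17, -0.47, 0.12, 0, 0.061, 0, 1], [0.22, -0.6, 0.15, 0, 0.078, 0, 1], [0.27, -0.73, 0.18, 0, 0.095, 0, 1], [0.31, -0.85, 0.21, 0, 0.111, 0, 1], [0.34, -0.93, 0.233, 0, 0.121, 0, 1], [0.35, -0.958, 0.24, 0, 0.1249, 0, 1]]])

```text
time_s: 15.8
position: [0.4709, -0.2704, 0.1643]
tcp_rot: [[-0.693, 0.2, -0.692], [0.14, 0.98, 0.143], [0.707, 0.002, -0.707]]
force: [-0.3, -0.2, -6.1]
opening: 0.686
grasp_force: 30.0
```

```bash
python3 log.py; python3 - <<'E'
from go import *
from loc import proj
from rig import capture
import cv2
m=np.radians(-11.3);h=np.array([np.cos(m),np.sin(m),0]);fin=np.array([.4924,-.2751,.080])+.0093*h
R=frame(-11.3,45,"stand");delta(tcp(fin+[0,0,.01],R),R)
s=telemetry.read_state();g=s["position"]-.0462*s["tcp_rot"][:,2];R=s["tcp_rot"]
# hub frame from tool (t=45): x=cos*tx - sin*tz, z=-sin*tx-cos*tz
c=np.sqrt(.5);X=c*R[:,0]-c*R[:,2];Z=-c*R[:,0]-c*R[:,2];Y=np.cross(Z,X)
o=g-.0111*X+.001*Y-.0263*Z
ims=[]
for n,(x0,y0,w,h0) in {"top":(390,140,110,150),"scene":(150,120,110,150)}.items():
    k=3.6;im=capture(n)[...,::-1][y0:y0+h0,x0:x0+w];im=cv2.convertScaleAbs(cv2.resize(im,None,fx=k,fy=k,interpolation=2),alpha=1.8,beta=20)
    P=[o+a*.065*X+b*.03*Y+d*.034*Z for a in(-1,1) for b in(-1,1) for d in(0,1)]
    q=((proj(n,P)-[x0,y0]+.5)*k).astype(int)
    for i,j in((0,1),(0,2),(1,3),(2,3),(4,5),(4,6),(5,7),(6,7),(0,4),(1,5),(2,6),(3,7)): cv2.line(im,tuple(q[i].tolist()),tuple(q[j].tolist()),(0,0,255) if (i<4 and j<4) else (0,255,255),1)
    ims.append(im)
cv2.imwrite("pics/h1.png",np.hstack(ims))
E
```

```text
15.8 [ -32.6091   49.3439   63.1474  -15.5925  109.8511 -110.7501] [ 0.4709 -0.2704  0.1643] [-0.2941 -0.1502 -6.079 ] 0.686221604708521 29.97699165578581
[[-0.6932  0.1998 -0.6925]
 [ 0.1397  0.9798  0.1429]
 [ 0.7071  0.0023 -0.7072]]
shift/.15 [-0.498 -0.004  0.511] turn/360 [ 0.0007  0.     -0.0002] deg 0.3 mm 107.0
```

View pics/h1.png

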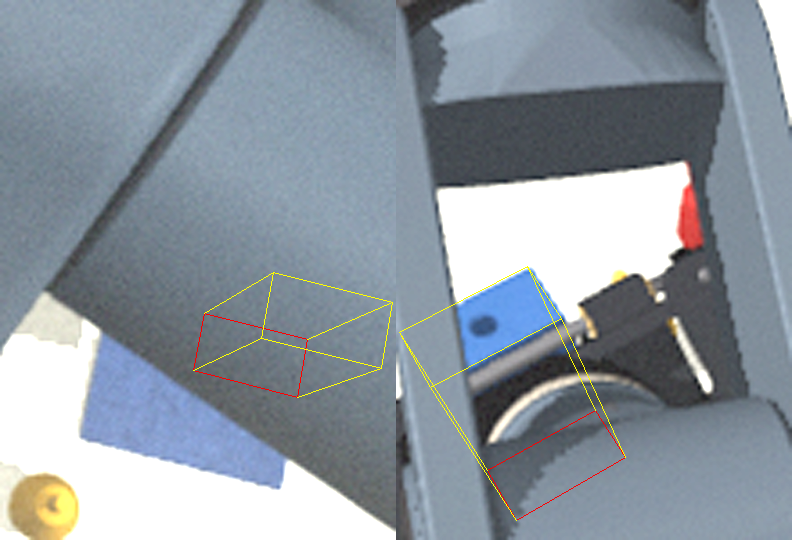

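Call:
carry_out(deltas=[[[-0.03, 0, 0.03, 0, 0, 0, 1], [-0.09, 0, 0.09, 0, 0, 0, 1], [-0.15, 0, 0.155, 0, 0, 0, 1], [-0.22, 0, 0.225, 0, 0, 0, 1], [-0.29, 0, 0.295, 0, 0, 0, 1], [-0.36, 0, 0.365, 0, 0, 0, 1], [-0.42, -0.002, 0.43, 0, 0, 0, 1], [-0.47, -0.003, 0.48, 0.0005, 0, 0, 1], [-0.498, -0.004, 0.511, 0.0007, 0, 0, 1], [-0.498, -0.004, 0.511, 0.0007, 0, 0, 1]]])

```text
time_s: 16.73
position: [0.4691, -0.2686, 0.0588]
tcp_rot: [[-0.695, 0.195, -0.692], [0.139, 0.981, 0.137], [0.706, -0.001, -0.708]]
force: [0.5, -0.2, -4.8]
opening: 0.689
grasp_force: 30.0
```

Call:
carry_out(deltas=[[[-0.005, 0, 0.005, 0, 0, 0, 1], [-0.01, 0, 0.01, 0, 0, 0, 1], [-0.015, 0, 0.015, 0, 0, 0, 1], [-0.02, 0, 0.02, 0, 0, 0, 1], [-0.025, 0, 0.025, 0, 0, 0, 1], [-0.028, 0, 0.028, 0, 0, 0, 1], [-0.031, 0, 0.031, 0, 0, 0, 1], [-0.031, 0, 0.031, 0, 0, 0, 1], [-0.031, 0, 0.031, 0, 0, 0, 1], [-0.031, 0, 0.031, 0, 0, 0, 1]]])

```text
time_s: 17.57
position: [0.47, -0.2692, 0.0541]
tcp_rot: [[-0.696, 0.195, -0.691], [0.14, 0.981, 0.136], [0.704, -0.002, -0.71]]
force: [0.1, -0.1, -4.7]
opening: 0.687
grasp_force: 30.0
```

```bash
python3 log.py; python3 - <<'E'
from go import *
m=np.radians(-11.3);h=np.array([np.cos(m),np.sin(m),0]);fin=np.array([.4924,-.2751,.080])+.0093*h
R=frame(-11.3,45,"stand");delta(tcp(fin,R),R)
E
```

```text
17.5667 [ -32.4519   56.5726   65.6114  -15.0643  100.1657 -108.0511] [ 0.47   -0.2692  0.0541] [ 0.0766 -0.0781 -4.7186] 0.6870331029399641 29.976844950632824
[[-0.6965  0.1951 -0.6905]
 [ 0.14    0.9808  0.1359]
 [ 0.7038 -0.002  -0.7104]]
shift/.15 [-0.031 -0.009  0.033] turn/360 [-0.0003  0.0007 -0.0001] deg 0.3 mm 6.9
```

Call:
carry_out(deltas=[[[-0.003, 0, 0.003, 0, 0, 0, 1], [-0.006, -0.002, 0.006, 0, 0, 0, 1], [-0.01, -0.004, 0.01, 0, 0.0003, 0, 1], [-0.013, -0.006, 0.013, 0, 0.0005, 0, 1], [-0.016, -0.008, 0.016, 0, 0.0007, 0, 1], [-0.019, -0.009, 0.019, 0, 0.0007, 0, 1], [-0.022, -0.009, 0.022, 0, 0.0007, 0, 1], [-0.022, -0.009, 0.022, 0, 0.0007, 0, 1], [-0.022, -0.009, 0.022, 0, 0.0007, 0, 1], [-0.022, -0.009, 0.022, 0, 0.0007, 0, 1]]])

```text
time_s: 18.4
position: [0.4698, -0.2706, 0.0494]
tcp_rot: [[-0.693, 0.195, -0.694], [0.139, 0.981, 0.137], [0.707, -0.002, -0.707]]
force: [1.1, -0.4, -5.1]
opening: 0.688
grasp_force: 30.0
```

Call:
carry_out(deltas=[[[-0.002, 0, 0.002, 0, 0, 0, 1], [-0.004, 0, 0.004, 0, 0, 0, 1], [-0.006, 0, 0.006, 0, 0, 0, 1], [-0.008, 0, 0.008, 0, 0, 0, 1], [-0.008, 0, 0.008, 0, 0, 0, 1], [-0.008, 0, 0.008, 0, 0, 0, 1], [-0.008, 0, 0.008, 0, 0, 0, 1], [-0.008, 0, 0.008, 0, 0, 0, 1], [-0.008, 0, 0.008, 0, 0, 0, 1], [-0.008, 0, 0.008, 0, 0, 0, 1]]])

```text
time_s: 19.23
position: [0.4699, -0.2706, 0.0488]
tcp_rot: [[-0.693, 0.195, -0.694], [0.14, 0.981, 0.136], [0.707, -0.002, -0.707]]
force: [2.6, 0.4, 5.2]
opening: 0.687
grasp_force: 30.0
```

Call:
carry_out(deltas=[[[0.002, 0, -0.002, 0, 0, 0, 1], [0.004, 0, -0.004, 0, 0, 0, 1], [0.004, 0, -0.004, 0, 0, 0, 1], [0.004, 0, -0.004, 0, 0, 0, -0.36], [0.004, 0, -0.004, 0, 0, 0, -0.38], [0.004, 0, -0.004, 0, 0, 0, -0.42], [0.004, 0, -0.004, 0, 0, 0, -0.5], [0.004, 0, -0.004, 0, 0, 0, -0.6], [0.004, 0, -0.004, 0, 0, 0, -0.8], [0.004, 0, -0.004, 0, 0, 0, -1]]])

```text
time_s: 20.07
position: [0.4694, -0.2706, 0.0481]
tcp_rot: [[-0.693, 0.195, -0.694], [0.139, 0.981, 0.137], [0.707, -0.002, -0.707]]
force: [0.2, 1.0, 0.3]
opening: 0.874
grasp_force: 0.0
```

Call:
carry_out(deltas=[[[0, 0, 0, 0, 0, 0, -1], [0, 0, 0, 0, 0, 0, -1], [0, 0, 0, 0, 0, 0, -1], [0, 0, 0, 0, 0, 0, -1], [0, 0, 0, 0, 0, 0, -1], [0, 0, -0.01, 0, 0, 0, -1], [0, 0, -0.03, 0, 0, 0, -1], [0, 0, -0.06, 0, 0, 0, -1], [0, 0, -0.1, 0, 0, 0, -1], [0, 0, -0.15, 0, 0, 0, -1]]])

```text
time_s: 20.9
position: [0.4857, -0.2737, 0.0649]
tcp_rot: [[-0.693, 0.195, -0.694], [0.139, 0.981, 0.137], [0.707, -0.002, -0.707]]
force: [-1.3, 0.2, 0.0]
opening: 1.003
grasp_force: 0.0
```

```bash
python3 log.py
```

```text
20.9 [ -32.081    57.0432   62.3061  -15.0412  103.236  -108.5098] [ 0.4857 -0.2737  0.0649] [-1.34    0.1861  0.0302] 1.0026342859633042 0.0
[[-0.6934  0.1951 -0.6937]
 [ 0.1393  0.9808  0.1367]
 [ 0.707  -0.0018 -0.7072]]
```

Call:
carry_out(deltas=[[[0, 0, -0.1, 0, 0, 0, -1], [0, 0, -0.2, 0, 0, 0, -1], [0, 0, -0.3, 0, 0, 0, -1], [0, 0, -0.4, 0, 0, 0, -1], [0, 0, -0.5, 0, 0, 0, -1], [0, 0, -0.6, 0, 0, 0, -1], [0, 0, -0.7, 0, 0, 0, -1], [0, 0, -0.8, 0, 0, 0, -1], [0, 0, -0.9, 0, 0, 0, -1], [0, 0, -1, 0, 0, 0, -1]]])

```text
time_s: 21.73
position: [0.5903, -0.2941, 0.1718]
tcp_rot: [[-0.694, 0.195, -0.693], [0.139, 0.981, 0.136], [0.706, -0.002, -0.708]]
force: [-0.7, -0.7, -0.7]
opening: 0.997
grasp_force: 0.0
```

```bash
python3 log.py; python3 - <<'E'
from kin import *
np.set_printoptions(precision=3,suppress=True)
s=telemetry.read_state();off=fk(s["joint_positions"])[1].T@s["tcp_rot"]
for y in(168.7,78.7):
    R=frame(y,0,"lie");print(ik(tcp([.5706,-.0135,.2],R),R,s["joint_positions"],off))
    R=frame(y,0,"lie");print(ik(tcp([.4926,-.275,.2],R),R,s["joint_positions"],off))
R=frame(168.7,0,"lie");delta(tcp([.5706,-.12,.23],R),R)
E
```

```text
21.7333 [ -29.5953   59.8361   36.9985  -15.9573  125.5165 -112.5665] [ 0.5903 -0.2941  0.1718] [-0.7267 -0.7172 -0.7146] 0.9967444865757402 0.0
[[-0.694   0.195  -0.693 ]
 [ 0.1395  0.9808  0.1363]
 [ 0.7063 -0.0021 -0.7079]]
(array([-12.57 ,  28.767,  92.252,  -0.   ,  58.982, -91.27 ]), np.float64(5.677042242206786e-12))
(array([ -40.52 ,   28.298,   93.197,   -0.   ,   58.504, -119.22 ]), np.float64(4.209029622952779e-10))
(array([-12.57 ,  28.767,  92.252,  -0.   ,  58.982,  -1.27 ]), np.float64(1.7037133946078991e-12))
(array([-40.52 ,  28.298,  93.197,  -0.   ,  58.504, -29.22 ]), np.float64(6.661338147750939e-15))
shift/.15 [0.309 1.113 0.192] turn/360 [-0.    -0.125  0.   ] deg 44.9 mm 175.6
```

Call:
carry_out(deltas=[[[0.03, 0.1, 0.02, 0, -0.01, 0, -1], [0.06, 0.2, 0.04, 0, -0.022, 0, -1], [0.09, 0.3, 0.06, 0, -0.036, 0, -1], [0.12, 0.4, 0.08, 0, -0.05, 0, -1], [0.15, 0.5, 0.1, 0, -0.064, 0, -1], [0.18, 0.6, 0.12, 0, -0.078, 0, -1], [0.21, 0.7, 0.14, 0, -0.092, 0, -1], [0.24, 0.8, 0.16, 0, -0.106, 0, -1], [0.27, 0.9, 0.18, 0, -0.118, 0, -1], [0.3, 1, 0.19, 0, -0.125, 0, -1]]])

```text
time_s: 22.57
position: [0.5663, -0.1356, 0.1834]
tcp_rot: [[-0.981, 0.195, 0.003], [0.195, 0.981, -0.003], [-0.003, -0.002, -1.0]]
force: [-0.3, 0.9, -0.8]
opening: 1.002
grasp_force: 0.0
```

```bash
python3 log.py; python3 - <<'E'
from go import *
from loc import *
from rig import capture
import cv2
ims={n:capture(n) for n in("top","scene")}
for n in ims: cv2.imwrite(f"pics/m_{n}.png",ims[n][...,::-1])
# hub predicted model, blue end top face corners
m=np.radians(-11.3);h=np.array([np.cos(m),np.sin(m),0]);u=np.array([0,0,1.]);v=np.cross(u,h)
c=np.array([.4926,-.2751,.134])
for n in ims:
    hsv=cv2.cvtColor(ims[n],cv2.COLOR_RGB2HSV)
    P=[c+a*.017*h+b*.03*v for a,b in((1,1),(1,-1),(-1,-1),(-1,1))];q=proj(n,P)
    print(n,"pred corners",q.round(1).tolist(),"socket",proj(n,[c]).round(1))
    x0,y0=q.min(0).astype(int)-8;x1,y1=q.max(0).astype(int)+8
    print(x0,y0);g=ims[n][y0:y1,x0:x1].astype(int);print("\n".join(" ".join("%3d"%t[2] for t in r) for r in g))
R=frame(168.7,0,"lie");delta(tcp([.5706,-.0135,.2],R),R)
E
```

```text
22.5667 [ -24.4106   27.4089   89.0474   -0.0753   63.3412 -103.1321] [ 0.5663 -0.1356  0.1834] [-0.2603  0.9313 -0.7507] 1.0019946019928987 0.0
[[-0.9808  0.195   0.0027]
 [ 0.195   0.9808 -0.0025]
 [-0.0032 -0.0019 -1.    ]]
top pred corners [[447.7, 226.1], [476.7, 233.3], [473.8, 249.5], [444.5, 242.3]] socket [[460.6 237.7]]
436 218
 68  46  49  61  62  45  47  44  49  47  50  44  45  50  71  84  87  88  88  89  88  87  88  88  88  87  85  88  91  98 148 166 170 175 177 177 171 171 168 173 173 174 174 176 173 167 173 170
 71  55  55  53  48  43  42  48  49  44  45  43  44  59  78  87  90  86  83  87  86  87  87  86  90  90  87  90  94 121 157 166 166 171 172 177 169 168 167 176 175 174 172 173 171 169 169 170
 73  67  56  47  44  35  40  46  51  49  49  50  52  69  82  88  87  89  89  89  87  87  87  88  88  92  88  92  98 147 165 168 166 166 171 173 167 169 173 176 173 173 169 170 168 169 167 169
 71  69  69  50  36  38  44  45  46  49  48  41  57  80  87  88  87  87  86  88  89  89  86  88  88  87  88  95 124 162 168 172 171 169 172 172 170 173 171 177 173 171 167 168 173 167 
[... 16564 characters left out ...]
48 151 144 138 115  87  80  85  87  88  87  70  55  52  53  59  79  79  82  87  78  70  47  14   2  10   6   7  15  26  27  16   8   2  12   5  11   5   9   6   5  12   5   6  60
150 153 150 149 149 148 148 147 145 148 143 135 115  90  81  82  83  83  87  89  87  83  61  70  70  78  84  85  77  71  50  20   0   7   9  16  10   9   9  15   7   7   7   7   9   9   9   9   9   6   9  12   1  24  48
151 151 151 150 150 150 151 150 148 140 117  85  78  81  83  84  82  85  84  85  86  87  82  93  89  83  83  85  59  28  10   6  15  13  16  19  14   9   9   3  11   9  13  11  10  11   9   6   9  11   5   0  23  59  71
shift/.15 [0.121 0.794 0.197] turn/360 [-0.0002 -0.0001  0.0005] deg 0.2 mm 124.1
```

```bash
cat > est.py <<'E'
from loc import *
import cv2
def blob(n,img,p,rad,thr,z):
    im=cv2.imread(img).astype(float).mean(2);q=proj(n,[p])[0];x0,y0=(q-rad).round().astype(int);x1,y1=(q+rad).round().astype(int)+1
    w=np.clip(thr-im[y0:y1,x0:x1],0,None);Y,X=np.mgrid[y0:y1,x0:x1];c=np.array([(w*X).sum(),(w*Y).sum()])/w.sum()
    x,_=fit([(n,np.array([0,0,z]),c)],[p[0],p[1],0]);return c,x[:2]
E
python3 - <<'E'
from est import *
np.set_printoptions(precision=4,suppress=True)
for n in("top","scene"):
    print("sock",n,*blob(n,f"pics/m_{n}.png",[.4926,-.2751,.134],4.5,75 if n=="top" else 70,.134))
g=cv2.imread("pics/scene0.png");print(proj("scene",[[.5706,-.0135,.1]]),proj("top",[[.5706,-.0135,.1]]))
print(g[188:200,316:330].mean(2).astype(int));t=cv2.imread("pics/top0.png");print(t[191:212,324:344].mean(2).astype(int))
from go import *
R=frame(168.7,0,"lie");delta(tcp([.5706,-.0135,.2],R),R)
E
```

```text
sock top [461.0471 237.2251] [ 0.4937 -0.2759]
sock scene [192.7493 244.6515] [ 0.4935 -0.2748]
[[322.0783 193.0325]] [[333.0102 197.6328]]
[[144 145 146 147 146 148 147 145 146 148 147 145 143 142]
 [144 146 147 147 146 148 148 146 147 146 145 144 144 142]
 [146 147 146 147 135 123 123 124 135 144 145 144 145 146]
 [147 147 146 135  90  32   0  26  84 122 142 145 145 145]
 [146 147 148 101  33  11  14  14   7  70 137 146 145 145]
 [147 146 149  92  20  16  16   9  12  56 138 147 145 144]
 [147 148 141  80   9  17  19  18  16   3 135 147 144 142]
 [150 150 130  66   9  14  16  12   9   8 137 148 144 142]
 [149 149 139  81  18  20  16  15  23  34 136 148 145 140]
 [144 147 148  93  35  32  31  28  31  62 136 148 144 139]
 [144 141 136  76  30  29  35  28  20  65 129 143 145 144]
 [141 128 114  60   7  10  17  16   1  46 111 137 133 127]]
[[ 89  91  90 104 111 108 106 109 109 108 109 107 120 127 129 132 130 129
  128 129]
 [ 95  96  96  98  95  96  98  94  93  96  93  94 106 110 113 119 117 117
  116 121]
 [ 96  94  98  99  94  96  97  98  94  96  96  95 100 100  96  97  99 100
  100 1
[... 916 characters left out ...]
 95  94  98
   96 103]
 [100 101 102  92  61  39  36  30  36  36  36  37  38  72  95  98  99  98
  100  95]
 [102  99 102 100  89  55  35  38  35  35  34  40  45  86 101 101 103  99
   99 100]
 [104 101 103 100 104  72  46  39  38  40  39  52  77  96 103 101 103 101
  102 101]
 [101 103 102 101 102  91  84  70  53  51  62  83  97 101 101 102  99 103
  101 101]
 [100  98  95  99 100  99  99  91  83  82  88  94 100  98  95 100  96 100
   99  97]
 [ 93  93  94  94  97  96  96  93  94  96  93  95  97  95  94  96  95  95
   98  97]
 [ 92  92  94  94  94  95  94  93  95  95  96  93  93  94  94  95  96  95
   94  96]]
shift/.15 [0.121 0.794 0.197] turn/360 [-0.0002 -0.0001  0.0005] deg 0.2 mm 124.1
```

Call:
carry_out(deltas=[[[0.015, 0.08, 0.02, 0, 0, 0.015, -1], [0.03, 0.18, 0.045, 0, 0, 0.035, -1], [0.045, 0.28, 0.07, 0, 0, 0.055, -1], [0.06, 0.38, 0.095, 0, 0, 0.075, -1], [0.075, 0.48, 0.12, 0, 0, 0.095, -1], [0.09, 0.58, 0.14, 0, 0, 0.115, -1], [0.1, 0.67, 0.165, 0, 0, 0.133, -1], [0.11, 0.74, 0.18, 0, 0, 0.15, -1], [0.121, 0.794, 0.19, 0, 0, 0.167, -1], [0.121, 0.794, 0.197, 0, 0, 0.18, -1]]])

```text
time_s: 23.5
position: [0.5744, -0.0157, 0.1522]
tcp_rot: [[-0.238, 0.971, -0.0], [0.971, 0.238, -0.002], [-0.002, -0.001, -1.0]]
force: [-0.5, -1.1, 0.5]
opening: 0.996
grasp_force: 0.0
```

```bash
python3 - <<'E'
from go import *
R=frame(78.7,0,"lie");delta(tcp([.5703,-.0137,.14],R),R)
E
```

```text
shift/.15 [ 0.02  -0.023  0.389] turn/360 [-0.      0.0003  0.0696] deg 25.1 mm 58.5
```

Call:
carry_out(deltas=[[[0.004, -0.004, 0.04, 0, 0, 0.012, -1], [0.008, -0.009, 0.09, 0, 0, 0.026, -1], [0.012, -0.014, 0.15, 0, 0, 0.04, -1], [0.016, -0.02, 0.21, 0, 0, 0.054, -1], [0.02, -0.023, 0.27, 0, 0, 0.064, -1], [0.02, -0.023, 0.32, 0, 0, 0.0696, -1], [0.02, -0.023, 0.36, 0, 0.0003, 0.0696, -1], [0.02, -0.023, 0.389, 0, 0.0003, 0.0696, -1], [0.02, -0.023, 0.389, 0, 0.0003, 0.0696, -1], [0.02, -0.023, 0.389, 0, 0.0003, 0.0696, -1]]])

```text
time_s: 24.33
position: [0.5695, -0.0149, 0.0937]
tcp_rot: [[0.192, 0.981, -0.0], [0.981, -0.192, -0.0], [-0.0, -0.0, -1.0]]
force: [-0.0, 1.4, -0.0]
opening: 1.001
grasp_force: 0.0
```

```bash
python3 - <<'E'
from go import *
R=frame(78.7,0,"lie");delta(tcp([.5703,-.0137,.08],R),R)
E
```

```text
shift/.15 [0.009 0.004 0.4  ] turn/360 [-0.      0.      0.0006] deg 0.2 mm 60.0
```

Lower, settle, then close.

Call:
carry_out(deltas=[[[0.005, 0.002, 0.05, 0, 0, 0.0003, -1], [0.009, 0.004, 0.1, 0, 0, 0.0006, -1], [0.009, 0.004, 0.16, 0, 0, 0.0006, -1], [0.009, 0.004, 0.22, 0, 0, 0.0006, -1], [0.009, 0.004, 0.28, 0, 0, 0.0006, -1], [0.009, 0.004, 0.33, 0, 0, 0.0006, -1], [0.009, 0.004, 0.37, 0, 0, 0.0006, -1], [0.009, 0.004, 0.4, 0, 0, 0.0006, -1], [0.009, 0.004, 0.4, 0, 0, 0.0006, -1], [0.009, 0.004, 0.4, 0, 0, 0.0006, -1]]])

```text
time_s: 25.17
position: [0.5698, -0.0134, 0.0335]
tcp_rot: [[0.196, 0.981, -0.001], [0.981, -0.196, 0.0], [-0.0, -0.001, -1.0]]
force: [-0.1, 0.1, 0.9]
opening: 1.002
grasp_force: 0.0
```

Call:
carry_out(deltas=[[[0, 0, 0, 0, 0, 0, 1], [0, 0, 0, 0, 0, 0, 1], [0, 0, 0, 0, 0, 0, 1], [0, 0, 0, 0, 0, 0, 1], [0, 0, 0, 0, 0, 0, 1], [0, 0, 0, 0, 0, 0, 1], [0, 0, 0, 0, 0, 0, 1], [0, 0, 0, 0, 0, 0, 1], [0, 0, 0, 0, 0, 0, 1], [0, 0, 0, 0, 0, 0, 1]]])

```text
time_s: 26.0
position: [0.5699, -0.0134, 0.0338]
tcp_rot: [[0.196, 0.981, -0.0], [0.981, -0.196, -0.0], [-0.0, -0.0, -1.0]]
force: [-0.6, 0.0, 0.3]
opening: 0.323
grasp_force: 0.0
```

Call:
carry_out(deltas=[[[0, 0, 0, 0, 0, 0, 1], [0, 0, 0, 0, 0, 0, 1], [0, 0, 0, 0, 0, 0, 1], [0, 0, 0, 0, 0, 0, 1], [0, 0, 0, 0, 0, 0, 1], [0, 0, 0, 0, 0, 0, 1], [0, 0, 0, 0, 0, 0, 1], [0, 0, 0, 0, 0, 0, 1], [0, 0, 0, 0, 0, 0, 1], [0, 0, 0, 0, 0, 0, 1]]])

```text
time_s: 26.83
position: [0.5699, -0.0134, 0.0338]
tcp_rot: [[0.196, 0.981, -0.0], [0.981, -0.196, -0.0], [-0.0, -0.0, -1.0]]
force: [-0.1, -0.7, 0.3]
opening: 0.149
grasp_force: 30.0
```

```bash
python3 log.py
```

```text
26.8333 [-12.5705  38.9722  97.134   -0.0117  43.8999  -1.2394] [ 0.5699 -0.0134  0.0338] [-0.1194 -0.677   0.2664] 0.14880378286476703 29.981078180135228
[[ 0.1963  0.9805 -0.0001]
 [ 0.9805 -0.1963 -0.0001]
 [-0.0001 -0.0001 -1.    ]]
```

Call:
carry_out(deltas=[[[0, 0, -0.05, 0, 0, 0, 1], [0, 0, -0.12, 0, 0, 0, 1], [0, 0, -0.24, 0, 0, 0, 1], [0, 0, -0.36, 0, 0, 0, 1], [0, 0, -0.48, 0, 0, 0, 1], [0, 0, -0.6, 0, 0, 0, 1], [0, 0, -0.72, 0, 0, 0, 1], [0, 0, -0.84, 0, 0, 0, 1], [0, 0, -0.95, 0, 0, 0, 1], [0, 0, -1, 0, 0, 0, 1]]])

```text
time_s: 27.67
position: [0.5714, -0.0136, 0.1873]
tcp_rot: [[0.196, 0.981, 0.005], [0.981, -0.196, -0.001], [-0.0, 0.005, -1.0]]
force: [-0.6, -0.5, -0.0]
opening: 0.151
grasp_force: 30.0
```

Call:
carry_out(deltas=[[[-0.03, 0, -0.03, 0, 0, 0, 1], [-0.1, -0.01, -0.06, 0, 0, 0, 1], [-0.2, -0.02, -0.1, 0, 0, 0, 1], [-0.31, -0.03, -0.14, 0, 0, 0, 1], [-0.42, -0.04, -0.17, 0, 0, 0, 1], [-0.53, -0.05, -0.2, 0, 0, 0, 1], [-0.64, -0.06, -0.2, 0, 0, 0, 1], [-0.75, -0.07, -0.2, 0, 0, 0, 1], [-0.85, -0.08, -0.2, 0, 0, 0, 1], [-0.9, -0.08, -0.2, 0, 0, 0, 1]]])

```text
time_s: 28.5
position: [0.53, -0.1455, 0.213]
tcp_rot: [[0.198, 0.98, -0.003], [0.98, -0.198, 0.0], [-0.0, -0.003, -1.0]]
force: [-0.2, -0.8, 0.3]
opening: 0.147
grasp_force: 30.0
```

Call:
carry_out(deltas=[[[-0.05, 0, 0, 0, 0, 0, 1], [-0.14, -0.01, 0, 0, 0, 0, 1], [-0.25, -0.02, 0, 0, 0, 0, 1], [-0.37, -0.03, 0, 0, 0, 0, 1], [-0.49, -0.04, 0, 0, 0, 0, 1], [-0.6, -0.05, 0, 0, 0, 0, 1], [-0.7, -0.06, 0, 0, 0, 0, 1], [-0.8, -0.07, 0, 0, 0, 0, 1], [-0.87, -0.075, 0, 0, 0, 0, 1], [-0.9, -0.077, 0, 0, 0, 0, 1]]])

```text
time_s: 29.33
position: [0.4933, -0.2751, 0.2136]
tcp_rot: [[0.197, 0.98, -0.0], [0.98, -0.197, -0.0], [-0.0, -0.0, -1.0]]
force: [-0.4, -0.7, 0.3]
opening: 0.147
grasp_force: 30.0
```

```bash
python3 log.py; python3 - <<'E'
from go import *
from est import *
from rig import capture
R=frame(78.7,0,"lie");delta(np.array([.4936,-.2750,.166]),R)
for n in("top","scene"): cv2.imwrite(f"pics/a_{n}.png",capture(n)[...,::-1])
s=telemetry.read_state();p=s["position"]
tip=p+[0,0,-.0258];sock=np.array([.4935,-.2753,.134])
g=cv2.imread("pics/a_scene.png");x0,y0,w,h=145,170,100,110;k=6
im=cv2.convertScaleAbs(cv2.resize(g[y0:y0+h,x0:x0+w],None,fx=5,fy=5,interpolation=2),alpha=1.8,beta=20)
for P,c in((tip,(0,255,0)),(tip+[0,0,.022],(0,255,0)),(sock,(0,0,255))):
    q=((proj("scene",[P])[0]-[x0,y0]+.5)*5).astype(int);cv2.circle(im,tuple(q.tolist()),2,c,-1)
cv2.imwrite("pics/h2.png",im)
E
```

```text
29.3333 [-40.4586  24.1248  89.4171  -0.0318  66.4577 -29.0551] [ 0.4933 -0.2751  0.2136] [-0.3804 -0.6691  0.3221] 0.14726134710071465 29.979890804970637
[[ 0.1975  0.9803 -0.0003]
 [ 0.9803 -0.1975 -0.0004]
 [-0.0004 -0.0002 -1.    ]]
shift/.15 [0.001 0.002 0.317] turn/360 [-0.      0.0001 -0.0003] deg 0.1 mm 47.6
```

View pics/h2.png

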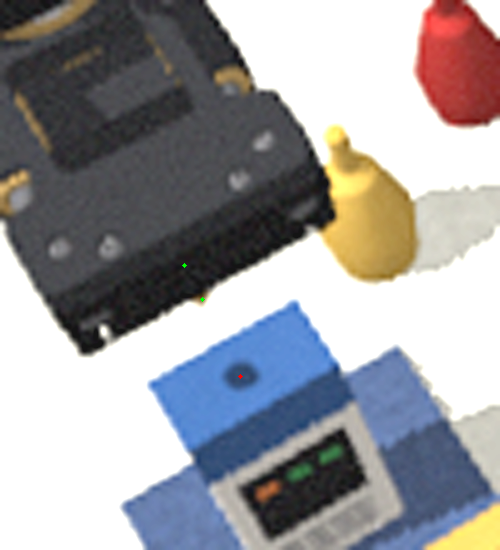

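Call:
carry_out(deltas=[[[0, 0, 0.03, 0, 0, 0, 1], [0, 0, 0.07, 0, 0, 0, 1], [0.001, 0.002, 0.11, 0, 0, 0, 1], [0.001, 0.002, 0.15, 0, 0, 0, 1], [0.001, 0.002, 0.19, 0, 0, 0, 1], [0.001, 0.002, 0.23, 0, 0, 0, 1], [0.001, 0.002, 0.27, 0, 0, 0, 1], [0.001, 0.002, 0.3, 0, 0, 0, 1], [0.001, 0.002, 0.317, 0, 0, 0, 1], [0.001, 0.002, 0.317, 0, 0, 0, 1]]])

```text
time_s: 30.27
position: [0.4937, -0.2731, 0.1655]
tcp_rot: [[0.196, 0.981, -0.001], [0.981, -0.196, 0.001], [0.001, -0.001, -1.0]]
force: [0.7, -0.6, -0.2]
opening: 0.152
grasp_force: 30.0
```

Call:
carry_out(deltas=[[[0, 0, 0.01, 0, 0, 0, 1], [0, 0, 0.02, 0, 0, 0, 1], [0, 0, 0.03, 0, 0, 0, 1], [0, 0, 0.04, 0, 0, 0, 1], [0, 0, 0.05, 0, 0, 0, 1], [0, 0, 0.06, 0, 0, 0, 1], [0, 0, 0.07, 0, 0, 0, 1], [0, 0, 0.07, 0, 0, 0, 1], [0, 0, 0.07, 0, 0, 0, 1], [0, 0, 0.07, 0, 0, 0, 1]]])

```text
time_s: 31.1
position: [0.4942, -0.2734, 0.1558]
tcp_rot: [[0.196, 0.981, -0.0], [0.981, -0.196, -0.0], [-0.0, -0.0, -1.0]]
force: [-1.2, 0.5, 0.5]
opening: 0.151
grasp_force: 30.0
```

Call:
carry_out(deltas=[[[-0.005, -0.001, 0, 0, 0, 0, 1], [-0.011, -0.002, 0, 0, 0, 0, 1], [-0.011, -0.002, 0.015, 0, 0, 0, 1], [-0.011, -0.002, 0.03, 0, 0, 0, 1], [-0.011, -0.002, 0.045, 0, 0, 0, 1], [-0.011, -0.002, 0.06, 0, 0, 0, 1], [-0.011, -0.002, 0.075, 0, 0, 0, 1], [-0.011, -0.002, 0.09, 0, 0, 0, 1], [-0.011, -0.002, 0.1, 0, 0, 0, 1], [-0.011, -0.002, 0.1, 0, 0, 0, 1]]])

```text
time_s: 31.93
position: [0.4933, -0.2747, 0.1403]
tcp_rot: [[0.196, 0.981, -0.001], [0.981, -0.196, 0.0], [0.0, -0.001, -1.0]]
force: [-0.1, 0.5, -0.6]
opening: 0.153
grasp_force: 30.0
```

Call:
carry_out(deltas=[[[0, 0, 0.004, 0, 0, 0, 1], [0, 0, 0.008, 0, 0, 0, 1], [0, 0, 0.012, 0, 0, 0, 1], [0, 0, 0.015, 0, 0, 0, 1], [0, 0, 0.018, 0, 0, 0, 1], [0, 0, 0.018, 0, 0, 0, 1], [0, 0, 0.018, 0, 0, 0, 1], [0, 0, 0.018, 0, 0, 0, 1], [0, 0, 0.018, 0, 0, 0, 1], [0, 0, 0.018, 0, 0, 0, 1]]])

```text
time_s: 32.77
position: [0.4935, -0.275, 0.1381]
tcp_rot: [[0.196, 0.981, -0.0], [0.981, -0.196, -0.0], [-0.0, 0.0, -1.0]]
force: [-0.1, 0.7, -0.4]
opening: 0.15
grasp_force: 30.0
```

Call:
carry_out(deltas=[[[0, 0, 0.003, 0, 0, 0, 1], [0, 0, 0.006, 0, 0, 0, 1], [0, 0, 0.008, 0, 0, 0, 1], [0, 0, 0.008, 0, 0, 0, 1], [0, 0, 0.008, 0, 0, 0, 1], [0, 0, 0.008, 0, 0, 0, 1], [0, 0, 0.008, 0, 0, 0, 1], [0, 0, 0.008, 0, 0, 0, 1], [0, 0, 0.008, 0, 0, 0, 1], [0, 0, 0.008, 0, 0, 0, 1]]])

```text
time_s: 33.6
position: [0.4938, -0.2752, 0.1376]
tcp_rot: [[0.196, 0.981, 0.001], [0.981, -0.196, -0.001], [-0.001, 0.001, -1.0]]
force: [-1.1, 0.5, 4.8]
opening: 0.146
grasp_force: 30.0
```

Call:
carry_out(deltas=[[[0, 0, -0.003, 0, 0, 0, 1], [0, 0, -0.003, 0, 0, 0, 1], [0, 0, -0.003, 0, 0, 0, 0.68], [0, 0, -0.003, 0, 0, 0, 0.64], [0, 0, -0.003, 0, 0, 0, 0.6], [0, 0, -0.003, 0, 0, 0, 0.5], [0, 0, -0.003, 0, 0, 0, 0.4], [0, 0, -0.003, 0, 0, 0, 0.2], [0, 0, -0.003, 0, 0, 0, 0], [0, 0, -0.003, 0, 0, 0, -0.2]]])

```text
time_s: 34.43
position: [0.4935, -0.275, 0.1372]
tcp_rot: [[0.196, 0.981, -0.0], [0.981, -0.196, 0.0], [-0.0, -0.0, -1.0]]
force: [0.4, -0.2, 0.4]
opening: 0.441
grasp_force: 0.0
```

Call:
carry_out(deltas=[[[0, 0, 0, 0, 0, 0, -0.2], [0, 0, 0, 0, 0, 0, -0.2], [0, 0, -0.03, 0, 0, 0, -0.2], [0, 0, -0.08, 0, 0, 0, -0.2], [0, 0, -0.16, 0, 0, 0, -0.2], [0, 0, -0.24, 0, 0, 0, -0.2], [0, 0, -0.32, 0, 0, 0, -0.2], [0, 0, -0.4, 0, 0, 0, -0.2], [0, 0, -0.48, 0, 0, 0, -0.2], [0, 0, -0.55, 0, 0, 0, -0.2]]])

```text
time_s: 35.27
position: [0.4938, -0.2752, 0.2215]
tcp_rot: [[0.196, 0.981, 0.001], [0.981, -0.196, -0.001], [-0.001, 0.001, -1.0]]
force: [0.7, -0.9, -0.7]
opening: 0.6
grasp_force: 0.0
```

Call:
carry_out(deltas=[[[0, 0, -0.05, 0, 0, 0, -0.2], [0, 0, -0.1, 0, 0, 0, -0.2], [0.1, 0, -0.15, 0, 0, 0, -0.2], [0.2, 0, -0.15, 0, 0, 0, -0.2], [0.3, 0, -0.15, 0, 0, 0, -0.2], [0.4, 0, -0.15, 0, 0, 0, -0.2], [0.5, 0, -0.15, 0, 0, 0, -0.2], [0.6, 0, -0.15, 0, 0, 0, -0.2], [0.7, 0, -0.15, 0, 0, 0, -0.2], [0.8, 0, -0.15, 0, 0, 0, -0.2]]])

```text
time_s: 36.1
position: [0.5165, -0.1543, 0.2414]
tcp_rot: [[0.195, 0.981, -0.002], [0.981, -0.195, 0.001], [0.001, -0.002, -1.0]]
force: [-1.1, 0.4, -0.9]
opening: 0.599
grasp_force: 0.0
```

```bash
python3 log.py; python3 - <<'E'
from est import *
from rig import capture
np.set_printoptions(precision=4,suppress=True)
h=np.array([.981,-.196,0]);v=np.array([.196,.981,0])
c=np.array([.4935,-.2753,0])
for n in("top","scene"):
    im=capture(n);cv2.imwrite(f"pics/e_{n}.png",im[...,::-1]);g=im.astype(int)
    # dark stem, sampled along predicted axis (z=.139..204) and 12 mm to either side; +beyond the top
    for d in(-.012,0,.012):
        q=proj(n,[c+d*v+[0,0,z] for z in np.arange(.13,.226,.008)]).round().astype(int)
        print(n,d,[int(g[b,a].mean()) for a,b in q])
    q=proj(n,[c+[0,0,.134]+a*.017*h+b*.03*v for a in(1,-1) for b in(1,-1)]);print(q.round(1).tolist())
    # blue end mask bounding extents
    hs=cv2.cvtColor(im,cv2.COLOR_RGB2HSV);x0,y0=q.min(0).astype(int)-6;x1,y1=q.max(0).astype(int)+6
    m=(g[y0:y1,x0:x1,2]>(95))&(g[y0:y1,x0:x1,2]-g[y0:y1,x0:x1,0]>50);yy,xx=np.nonzero(m);print("blue",xx.min()+x0,xx.max()+x0,yy.min()+y0,yy.max()+y0)
E
```

```text
36.1 [-28.5256  20.3347  90.8528   0.013   68.9605 -17.2892] [ 0.5165 -0.1543  0.2414] [-1.0772  0.4286 -0.9385] 0.5992569050235033 0.0
[[ 0.1949  0.9808 -0.0022]
 [ 0.9808 -0.1949  0.0014]
 [ 0.001  -0.0024 -1.    ]]
top -0.012 [66, 63, 65, 53, 41, 31, 34, 32, 30, 31, 34, 33]
top 0 [66, 64, 64, 65, 62, 58, 38, 33, 33, 31, 31, 30]
top 0.012 [62, 64, 59, 59, 60, 61, 59, 61, 41, 50, 83, 60]
[[447.7, 225.7], [476.8, 232.8], [444.6, 241.8], [473.9, 249.1]]
blue 460 463 230 231
scene -0.012 [65, 66, 67, 64, 136, 150, 151, 153, 148, 150, 147, 153]
scene 0 [17, 6, 13, 9, 0, 9, 8, 34, 13, 16, 19, 150]
scene 0.012 [36, 41, 59, 67, 116, 153, 145, 152, 153, 149, 148, 154]
[[212.0, 243.0], [181.1, 260.7], [203.4, 229.7], [173.0, 246.7]]
blue 175 211 231 259
```

```bash
python3 -c "
from rig import job
print(job.hand_in())"
```

```text
the job is handed in; nothing more can be done
None
```

I handed the job in at about 36 s: the hub stands on its white end at the mat's centre with its lights to the yellow stripe, and the aerial is pressed down to its collar in the socket. Both are released, and I gave the other objects a wide berth. My last camera check of the hub and aerial agreed, but the hand-in returned no verdict.

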